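# Make room on the relay rail and clip in the new module

## Task

Every relay module on the rail belongs centred beside the tag of its own colour. Starting with the blue module next to the free blue tag, slide the blue modules one by one along the rail until each stands centred at a blue tag and the place at the green tag is free. Then lift the green relay out of the yellow bin, stand it upright on the bench and let go to change your grip, and clip it on the rail centred at the green tag, its orange catch on the same side as on the blue ones: hook its other end under the rail edge with the relay tilted, then push the catch end down until the orange catch clicks in under the rail and the relay sits flat; let go and leave all the other things as they are.

Things in the scene. Friction and masses are not known exactly. Their poses are not given: they have to be found in the camera images.
- board: Fixed plate 196 x 300 x 12 mm with a rail, 35 mm wide, along its y at x = 0. Origin under the plate's centre, on the bench. Four places at y = -72, -24, 24, 72 mm; blue modules start near the first three, the last is free. Seated module: centre at x = 0 (within 1 mm), 54 mm above the bench, same axes. Ducts 52 mm high at |x| 66-96 mm, end clamps 52 mm high at |y| 104-114 mm.
- rail_edge (a point): Middle of the rail's edge that is to be hooked (the board's -x side, x = -17.5 mm), at the rail's top, 27 mm above the bench; axes as the board's. The flange is 2.3 mm thick; under it there is free space 5.5 mm inwards and 12.7 mm down to the plate. The other flange (x = +17.5 mm), which the catch clicks under, is its mirror image.
- tag_green: 36 x 13 mm flat green sticker on the plate; origin at its middle, axes as the board's. The place it marks is on the rail, 56 mm from it towards board -x: a module belongs to it if its centre has the tag's y in the board's frame. It lies at place y = -72 or y = -24 mm.
- tag_blue1: 36 x 13 mm flat blue sticker on the plate; origin at its middle, axes as the board's. The place it marks is on the rail, 56 mm from it towards board -x: a module belongs to it if its centre has the tag's y in the board's frame. It lies at whichever of the places y = -72 and y = -24 mm the green tag does not.
- tag_blue2: 36 x 13 mm flat blue sticker on the plate; origin at its middle, axes as the board's. The place it marks is on the rail, 56 mm from it towards board -x: a module belongs to it if its centre has the tag's y in the board's frame. It lies at the place y = 24 mm.
- tag_blue3: 36 x 13 mm flat blue sticker on the plate; origin at its middle, axes as the board's. The place it marks is on the rail, 56 mm from it towards board -x: a module belongs to it if its centre has the tag's y in the board's frame. It lies at the place y = 72 mm, free at the start.
- blue1_center (a point): Blue-fronted relay module clipped on the rail: it can only slide along it (light, under 1 mm play). 36 mm wide (y), 74 mm high; 78 mm long (x) from 10 to 44 mm up, above it a centred nose only 54 mm long. 0.13-0.25 kg. This point is its centre, 37 mm above its feet; x towards its orange catch, z up.
- blue2_center (a point): Blue-fronted relay module clipped on the rail: it can only slide along it (light, under 1 mm play). 36 mm wide (y), 74 mm high; 78 mm long (x) from 10 to 44 mm up, above it a centred nose only 54 mm long. 0.13-0.25 kg. This point is its centre, 37 mm above its feet; x towards its orange catch, z up.
- blue3_center (a point): Blue-fronted relay module clipped on the rail: it can only slide along it (light, under 1 mm play). 36 mm wide (y), 74 mm high; 78 mm long (x) from 10 to 44 mm up, above it a centred nose only 54 mm long. 0.13-0.25 kg. This point is its centre, 37 mm above its feet; x towards its orange catch, z up.
- green_center (a point): The new relay, green front, standing upright in one compartment of the yellow bin. 36 mm wide (y), 74 mm high; 78 mm long (x) from 10 to 44 mm up, above it a centred nose only 54 mm long. 0.13-0.25 kg. This point is its centre, 37 mm above its feet; x from the hook end to the orange catch end, z up. It stands by itself on its feet. Its flat ceiling, which rests on the rail top, is 10 mm above the feet.
- green_hook (a point): Inner corner of the green relay's hook slot, on its ceiling (x = -18.1 mm, 10 mm above the feet). A fixed lip, 4 mm long towards +x, lies 5 mm below the ceiling; the rail edge goes in between. It cannot go on straight down: with the catch end raised by 18 to 20 degrees the lip passes under the rail edge from the board's -x side, then the relay is turned down about that edge.
- green_catch (a joint): How far the green relay's orange spring catch is pushed outwards along its +x (m): 0 at rest and when clicked in, at most 0.006. Its tip reaches in to x = 14 mm, top 6.9 mm above the feet, with a slanted underside; pushing it aside takes 2 to 5 N (700 N/m), so some 5 to 15 N of downward push on the relay. Its tab ends at x = 43 mm.
- bin_in (a point): Yellow stock bin, fixed, 184 x 118 x 60 mm, walls and floor 4 mm; this point is the centre of its inner floor. Two compartments of 86 (x) x 110 (y) mm side by side along x: green relay in one, grey spare in the other. Both stand lengthwise, 2 mm from the end walls, so there is room for fingers (29 to 45 mm) only beside their flat sides, 36 mm apart.
- spare_center (a point): Grey-fronted spare relay of the same shape in the other compartment; this point is its centre. Stays.
- meter_center (a point): Yellow hand multimeter lying on the bench, 164 x 80 x 33 mm, this point at its centre. Stays.
- driver_grip (a point): Screwdriver, 190 mm, lying on the bench; point on its handle. Stays.
- cutters_center (a point): Side cutters with red handles, about 130 mm, lying on the bench; point near the joint. Stays.
- tape_center (a point): Roll of blue tape, 84 mm across, 19 mm high, lying flat; its centre. Stays.
- screws_center (a point): Small clear jar with black cap, 52 mm across, 62 mm high; its centre. Stays.
- ferrules_center (a point): Open orange divided box, 90 x 60 x 28 mm, its centre. Stays.

How it is judged:
By the outcome, as a careful person would: the job done as asked, in the order asked, and still so for the second after the job is handed in, with the robot touching nothing.
It also fails if it takes over 64 s, if anything falls off the work surface, if the arm or the gripper's body presses on something with over 40 N, if the wrist force passes 120 N, or if a joint passes its speed limit or range.

## Robot

A 7-joint arm with a two-finger parallel gripper is mounted at the origin on the work surface. World frame = base frame: x ahead of the robot, y to its left, z up, the work surface at z = 0. Lengths are in m, angles in rad, forces in N, time in s.
With the tool pointing down it reaches from about 0.425 to 0.875 m from the base axis. Payload 4.7 kg.
Tool frame: the origin (TCP) lies on the mounting face of the last link; the fingertips stand 182 mm ahead of it and the grasp point (between the pads) lies 164 mm ahead of it; x points along the fingers, y is the direction in which the jaws open and shut, and the axes are right-handed (so a half turn about x gives the same grasp; the last joint's range is limited). The gripper opens to 87 mm and grips with 3 to 60 N. Pads are 19 mm wide; open, the fingers measure 117 mm over their backs; the gripper's body (75 mm by 190 mm) begins 51 mm behind the grasp point.
Start: joints at [1.361, 0.321, -0.07, 1.45, 0.023, 1.371, -0.057], TCP at [0.144, -0.634, 0.405] pointing down, gripper open.
Joint ranges: [-2.86, 2.86], [-0.3, 2.09], [-1.38, 1.24], [0.06, 2.45], [-1.56, 4.7], [0.09, 2.05], [-2.69, 2.69]. Speed limits (rad/s): [2.57, 2.57, 3.14, 3.14, 3.14, 3.14, 3.14].

## Interface

Orientations are given as a rotation vector (axis times angle).
In Python, from bench import monitor, get_image, ctrl gives the robot as it stands.
- The arm moves only by the shell command python3 -m creep 'ROWS' [FORCE]. ROWS is JSON, a list of rows, each a list of 7 numbers: the shift along the tool's x, y, z in mm, then the turn, a rotation vector about the tool's x, y, z in rad, then the finger opening in mm, from 0 to 87. A call has 1 to 5 rows; each row shifts and turns the commanded pose from where the row before left it, along the tool's axes as they then stand; what a row does not reach is not made up. A row lasts 1/10 s, in which the tool goes at most 50 mm and 8.59 degrees, less where a joint would pass 70% of its speed; a pose out of reach is approached as far as the arm can. A call is refused whole if a number of a shift passes 50 or a number of a turn 0.15, either way. A call with a gripper value outside its range is refused whole. The fingers move at their own pace and stop on an object; FORCE is the grip in N (left out, the last holds). Time passes only in rows, so rows that do not move let the fingers close. It gives the time, the measured TCP pose, the force and the opening at its end, in the units of the state.
- monitor.get_state(): the state, without advancing time (a new reading comes with each control period).
- get_image(name): name is "side" or "top" or "wrist"; returns a dict with "img" (480x640x3 uint8, red, green, blue), "mtx" (3x3 intrinsics, pixels), "view" (4x4, takes a point from world to camera coordinates). Camera axes: x right, y up, looking along -z (the intrinsics and any distortion apply to the point x, -y, -z); pixel columns grow to the right and rows downward; lengths in m; the calibration is good to about 2 mm. A picture is of the moment at which its call begins. There is no depth.
- ctrl.close_job(): hands the job in, once; it reports no verdict.
The state is a dict: "time": time; "joint_positions": joint angles; "qd": joint speeds; "joint_torque": joint torques, N m; "position": TCP position; "tool_rot": TCP orientation; "ft_force": force on the tool from outside, world axes, zero at the start; "torque": the same for the moment, N m; "grip_width": opening from 0.0 (shut) to 1.0 (fully open).
Only numpy, scipy, OpenCV 4.12 (cv2) and the standard library are available. Lean on these libraries where they do the work, as an engineer would, in place of code of your own. Each camera call takes 0.05 s, during which the arm holds its last target.

## Working session

There is one attempt and no reset: what is moved stays moved. The work goes in short steps, Python scripts to look and compute and a shell command to move; the robot and the scene stay as the last step left them, time stands still between calls to the robot, and variables do not carry over. Pictures are saved under pics/ and viewed, and the job is handed in when it is done.

I'll start with the state and the pictures.

```bash
ls; mkdir -p pics; python3 - <<'E'
from bench import monitor,get_image,ctrl
import cv2,numpy as np
for n in ["side","top","wrist"]:
    d=get_image(n); cv2.imwrite(f"pics/{n}0.png",d["img"][:,:,::-1]); np.savez(f"pics/{n}0.npz",**d)
    print(n,np.round(d["mtx"],1).tolist(),np.round(d["view"],3).tolist(), [k for k in d])
s=monitor.get_state()
for k,v in s.items(): print(k,np.round(v,4))
E
```

```text
pics
side [[498.6, 0.0, 316.3], [0.0, 498.6, 247.8], [0.0, 0.0, 1.0]] [[-0.998, -0.068, 0.014, 0.596], [0.059, -0.717, 0.695, -0.113], [-0.037, 0.694, 0.719, -1.071], [0.0, 0.0, 0.0, 1.0]] ['img', 'mtx', 'view']
top [[474.6, 0.0, 323.0], [0.0, 474.6, 246.2], [0.0, 0.0, 1.0]] [[-0.001, -1.0, -0.009, -0.044], [0.983, -0.003, 0.185, -0.608], [-0.185, -0.009, 0.983, -1.059], [0.0, 0.0, 0.0, 1.0]] ['img', 'mtx', 'view']
wrist [[393.6, 0.0, 316.0], [0.0, 393.6, 240.7], [0.0, 0.0, 1.0]] [[0.222, -0.975, -0.002, -0.649], [0.931, 0.212, -0.298, 0.037], [0.291, 0.065, 0.954, -0.393], [0.0, 0.0, 0.0, 1.0]] ['img', 'mtx', 'view']
time 0.15
joint_positions [ 1.3611  0.3216 -0.0701  1.4514  0.0226  1.3708 -0.0569]
qd [-0.0007 -0.0015 -0.0017 -0.0057 -0.     -0.0012 -0.0001]
joint_torque [-1.30000e-03 -4.91797e+01 -4.05600e-01 -3.12877e+01 -6.42000e-02
  4.04000e-02  1.00000e-04]
position [ 0.1442 -0.6336  0.4039]
tool_rot [ 2.1034  0.238  -2.1039]
ft_force [0.9723 0.9712 0.1314]
torque [-0.0321 -0.0201 -0.0306]
grip_width 0.9991
```

View pics/side0.png

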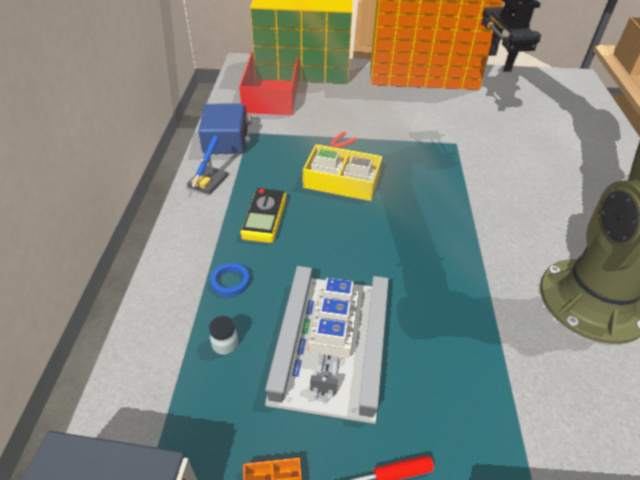

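View pics/top0.png

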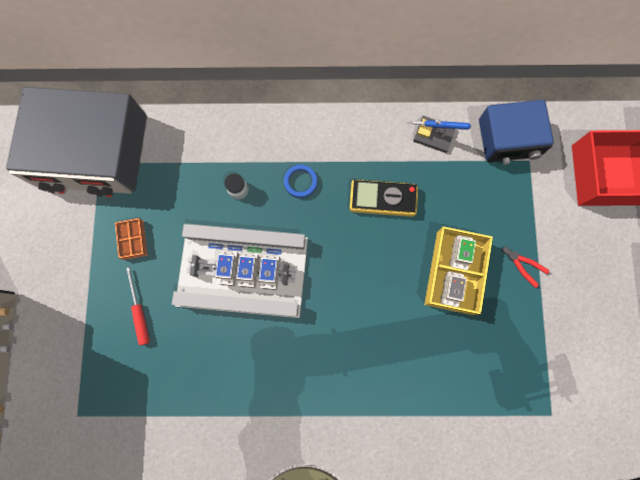

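View pics/wrist0.png

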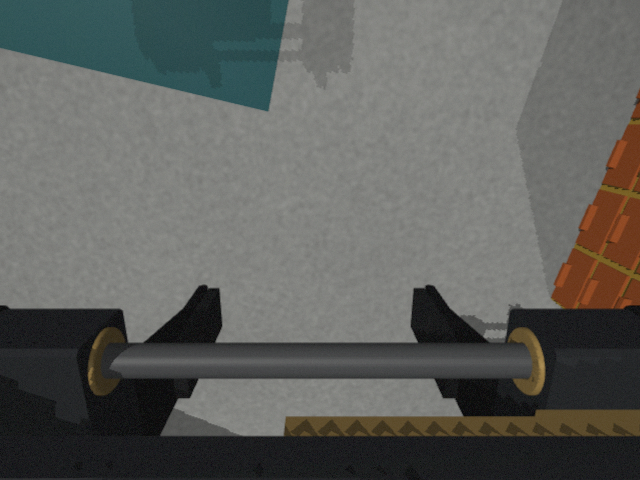

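```bash
python3 - <<'E'
import cv2,numpy as np
a=cv2.imread("pics/top0.png")[215:325,165:315]; cv2.imwrite("pics/topc.png",cv2.resize(a,None,fx=5,fy=5,interpolation=cv2.INTER_CUBIC))
a=cv2.imread("pics/side0.png")[255:425,260:400]; cv2.imwrite("pics/sidec.png",cv2.resize(a,None,fx=3.5,fy=3.5,interpolation=cv2.INTER_CUBIC))
a=cv2.imread("pics/top0.png")[220:320,420:500]; cv2.imwrite("pics/topb.png",cv2.resize(a,None,fx=5,fy=5,interpolation=cv2.INTER_CUBIC))
E
```

```text
(no output)
```

View pics/topc.png

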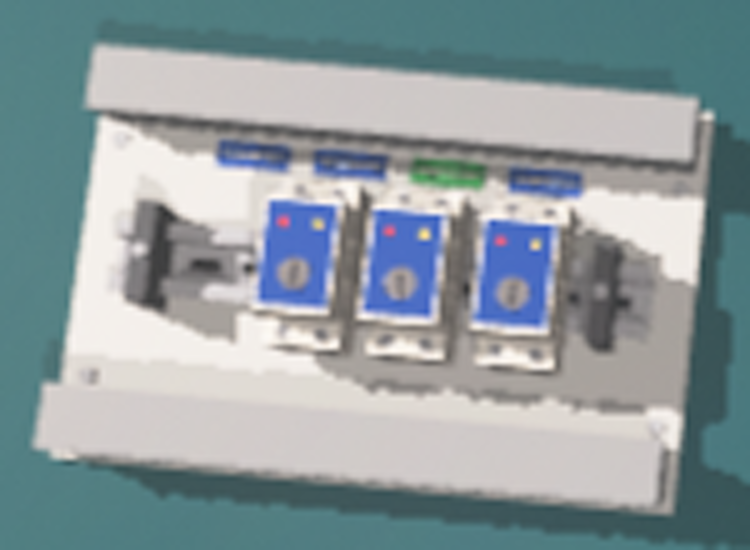

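View pics/sidec.png

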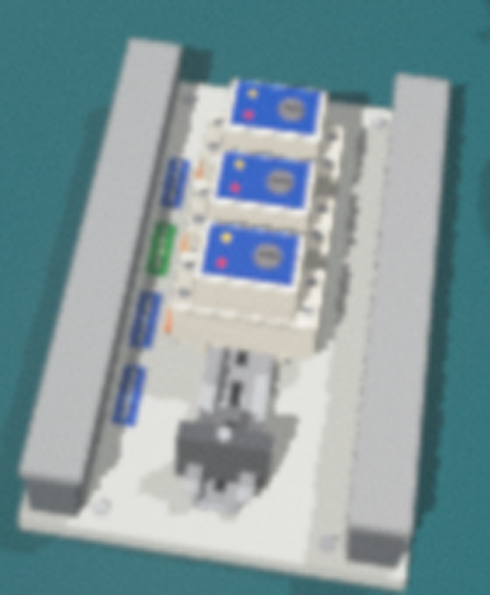

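View pics/topb.png

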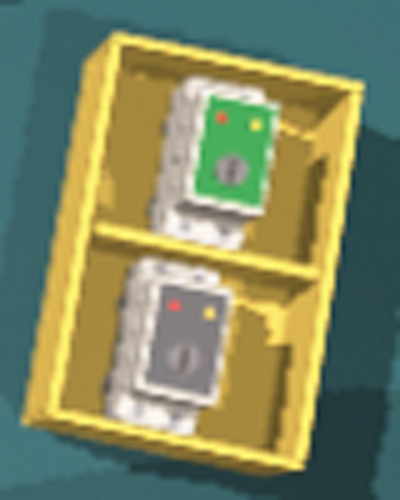

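```bash
cat > h.py <<'E'
import numpy as np,cv2
from scipy.spatial.transform import Rotation as R
def load(n): 
    d=np.load(f"pics/{n}.npz"); return {k:d[k] for k in d}
def snap(cam,name):
    from bench import get_image
    d=get_image(cam); cv2.imwrite(f"pics/{name}.png",d["img"][:,:,::-1]); np.savez(f"pics/{name}.npz",**d); return d
def ray(d,uv):
    uv=np.atleast_2d(uv).astype(float); K=d["mtx"]; V=d["view"]
    p=np.c_[(uv[:,0]-K[0,2])/K[0,0],-(uv[:,1]-K[1,2])/K[1,1],-np.ones(len(uv))]
    Rm=V[:3,:3]; c=-Rm.T@V[:3,3]; return c,p@Rm
def toz(d,uv,z):
    c,r=ray(d,uv); t=(z-c[2])/r[:,2]; return c+t[:,None]*r
def proj(d,P):
    P=np.atleast_2d(P); q=P@d["view"][:3,:3].T+d["view"][:3,3]; K=d["mtx"]
    return np.c_[K[0,2]+K[0,0]*q[:,0]/-q[:,2],K[1,2]-K[1,1]*q[:,1]/-q[:,2]]
def tri(ds,uvs):
    A=np.zeros((3,3));b=np.zeros(3);L=[]
    for d,u in zip(ds,uvs):
        c,r=ray(d,u); r=r[0]/np.linalg.norm(r[0]); M=np.eye(3)-np.outer(r,r); A+=M;b+=M@c; L.append((c,r))
    x=np.linalg.solve(A,b); return x,[np.linalg.norm(np.cross(x-c,r))*1e3 for c,r in L]
def blobs(img,lo,hi,amin=20,close=0):
    h=cv2.cvtColor(img,cv2.COLOR_RGB2HSV); m=cv2.inRange(h,np.array(lo),np.array(hi))
    if close: m=cv2.morphologyEx(m,cv2.MORPH_CLOSE,np.ones((close,close),np.uint8))
    cs,_=cv2.findContours(m,cv2.RETR_EXTERNAL,cv2.CHAIN_APPROX_NONE); o=[]
    for c in cs:
        if cv2.contourArea(c)<amin: continue
        (cx,cy),(w,hh),a=cv2.minAreaRect(c); o.append((cx,cy,w,hh,a,cv2.contourArea(c)))
    return sorted(o)
def delta(pos,Rm):
    """tool-frame shift (mm) and rotvec from measured state to target; print"""
    from bench import monitor
    s=monitor.get_state(); p=np.array(s["position"]); Q=R.from_rotvec(s["tool_rot"])
    sh=Q.inv().apply(np.array(pos)-p)*1e3; rv=(Q.inv()*Rm).as_rotvec()
    return sh,rv
E
python3 - <<'E'
from h import *
np.set_printoptions(suppress=True,precision=4)
for n in ["top0","side0"]:
    d=load(n)
    for c,lo,hi in [("blue",(105,120,80),(128,255,255)),("green",(45,110,60),(80,255,255))]:
        for b in blobs(d["img"],lo,hi,20,3): print(n,c,np.round(b,1))
E
```

```text
top0 blue [223.8 265.1  12.8  19.6   7.1 220. ]
top0 blue [245.2 267.1  12.8  19.7   7.1 224. ]
top0 blue [267.5 269.2  12.8  19.9   6.7 224.5]
top0 blue [273.6 250.9  13.1   3.8   7.1  22. ]
top0 blue [300.  180.5  33.2  33.2  45.  848. ]
top0 blue [447.  124.5  44.2   5.8   2.9 193.5]
top0 blue [ 514.4  126.3   50.5   68.6   78.2 2854.5]
top0 green [466.2 249.6  12.8  19.6   9.5 220.5]
side0 blue [206.3 151.3  14.7  46.6  32.  281.5]
side0 blue [220.  116.5  40.   23.   -0.  798.5]
side0 blue [ 229.5  279.5   33.    39.    90.  1034. ]
side0 blue [331.2 327.2  24.5  12.9   8.1 282.5]
side0 blue [334.8 306.   23.6  11.9   8.1 237. ]
side0 blue [338.4 285.   22.6  12.    8.1 241. ]
```

```bash
python3 - <<'E'
from h import *
from bench import monitor
np.set_printoptions(suppress=True,precision=4)
t=load("top0"); s=load("side0"); w=load("wrist0")
for a,b in zip([(223.8,265.1),(245.2,267.1),(267.5,269.2)],[(331.2,327.2),(334.8,306),(338.4,285)]):
    print(tri([t,s],[a,b]), toz(t,a,.091)[0])
print("tags",toz(t,[(215.8,245.8),(235,248),(254.5,249.5),(273.6,250.9)],.012))
print("green",toz(t,(466.2,249.6),.078), )
st=monitor.get_state(); Q=R.from_rotvec(st["tool_rot"]); print(Q.as_matrix())
V=w["view"]; c=-V[:3,:3].T@V[:3,3]; print("cam in tool",Q.inv().apply(c-st["position"]), "axes in tool (rows cam x,y,z)\n",V[:3,:3]@Q.as_matrix())
E
```

```text
(array([0.5589, 0.1787, 0.0923]), [np.float64(0.377491675267276), np.float64(0.3774916752673205)]) [0.5587 0.1791 0.091 ]
(array([0.5543, 0.1302, 0.0922]), [np.float64(0.4753415398606611), np.float64(0.47534153986075783)]) [0.554  0.1305 0.091 ]
(array([0.5494, 0.0795, 0.0933]), [np.float64(0.60594256503529), np.float64(0.6059425650351193)]) [0.5491 0.0799 0.091 ]
tags [[0.6182 0.2179 0.012 ]
 [0.6126 0.1706 0.012 ]
 [0.6087 0.1228 0.012 ]
 [0.6051 0.076  0.012 ]]
green [[ 0.595  -0.3737  0.078 ]]
[[-0.0004  0.222  -0.9751]
 [ 0.0014 -0.9751 -0.222 ]
 [-1.     -0.0015  0.0001]]
cam in tool [ 0.0193 -0.0002 -0.0818] axes in tool (rows cam x,y,z)
 [[ 0.0003  1.     -0.    ]
 [ 0.2984 -0.0001 -0.9545]
 [-0.9545  0.0003 -0.2984]]
```

```bash
cat >> h.py <<'E'
def down(yaw,tilt=None):
    """tool x down, tool y at world yaw (deg)"""
    a=np.radians(yaw); y=np.array([np.cos(a),np.sin(a),0]); x=np.array([0,0,-1.]); return R.from_matrix(np.c_[x,y,np.cross(x,y)])
def yawnow():
    from bench import monitor
    s=monitor.get_state(); m=R.from_rotvec(s["tool_rot"]).as_matrix(); return np.degrees(np.arctan2(m[1,1],m[0,1]))
def plan(wps,grip,vmax=48,start=None):
    """wps: list of (pos,Rot[,n]); prints tool-axis rows"""
    from bench import monitor
    s=monitor.get_state()
    p,Q=(np.array(s["position"]),R.from_rotvec(s["tool_rot"])) if start is None else start
    for w in wps:
        P,T=np.array(w[0]),w[1]; n=max(1,int(np.ceil(np.linalg.norm(P-p)*1e3/vmax)),int(np.ceil((Q.inv()*T).magnitude()/0.148)))
        if len(w)>2: n=max(n,w[2])
        p0,rv=p.copy(),(Q.inv()*T).as_rotvec(); Q0=Q
        for i in range(1,n+1):
            pt=p0+(P-p0)*i/n; Qt=Q0*R.from_rotvec(rv*i/n)
            sh=np.round(Q.inv().apply(pt-p)*1e3,1); r=np.round((Q.inv()*Qt).as_rotvec(),3)
            p=p+Q.apply(sh)/1e3; Q=Q*R.from_rotvec(r)
            print(f"{i}/{n}",[float(x) for x in sh]+[float(x) for x in r]+[grip])
E
python3 - <<'E'
from h import *
plan([((0.59,-0.365,.40),down(-36))],87)
E
```

```text
1/11 [0.4, -14.8, -44.9, -0.065, -0.0, 0.0, 87]
2/11 [0.4, -11.9, -45.8, -0.066, -0.0, 0.0, 87]
3/11 [0.3, -8.8, -46.5, -0.065, -0.0, 0.0, 87]
4/11 [0.4, -5.8, -47.0, -0.065, -0.0, 0.001, 87]
5/11 [0.4, -2.7, -47.2, -0.066, -0.0, -0.0, 87]
6/11 [0.3, 0.4, -47.3, -0.065, -0.0, -0.0, 87]
7/11 [0.4, 3.5, -47.2, -0.065, -0.0, -0.0, 87]
8/11 [0.4, 6.5, -46.9, -0.066, -0.0, -0.0, 87]
9/11 [0.4, 9.6, -46.3, -0.065, -0.0, 0.0, 87]
10/11 [0.3, 12.6, -45.6, -0.065, -0.0, 0.0, 87]
11/11 [0.4, 15.6, -44.7, -0.066, -0.0, 0.0, 87]
```

```bash
python3 -m creep '[[0,-15,-45,-0.065,0,0,87],[0,-12,-46,-0.065,0,0,87],[0,-9,-46,-0.065,0,0,87],[0,-6,-47,-0.065,0,0,87],[0,-3,-47,-0.065,0,0,87]]' 20
python3 -m creep '[[0,0,-47,-0.065,0,0,87],[0,3,-47,-0.065,0,0,87],[0,6,-47,-0.065,0,0,87],[0,9,-46,-0.065,0,0,87],[0,12,-46,-0.065,0,0,87]]'
python3 -m creep '[[0,15,-45,-0.065,0,0,87],[0,0,0,0,0,0,87],[0,0,0,0,0,0,87]]'
python3 - <<'E'
from h import *
snap("wrist","w1"); snap("top","t1"); snap("side","s1")
E
```

```text
time: 0.65
position: [0.3476, -0.5098, 0.4046]
tool_rot: [1.91, 0.54, -1.91]
ft_force: [0.3, -0.5, -0.5]
grip_width: 1.003
time: 1.15
position: [0.5484, -0.3866, 0.4045]
tool_rot: [1.7, 0.796, -1.7]
ft_force: [1.0, -0.7, 0.1]
grip_width: 0.998
time: 1.45
position: [0.5887, -0.3611, 0.4038]
tool_rot: [1.656, 0.845, -1.656]
ft_force: [-1.2, -1.2, 0.3]
grip_width: 0.997
```

View pics/w1.png

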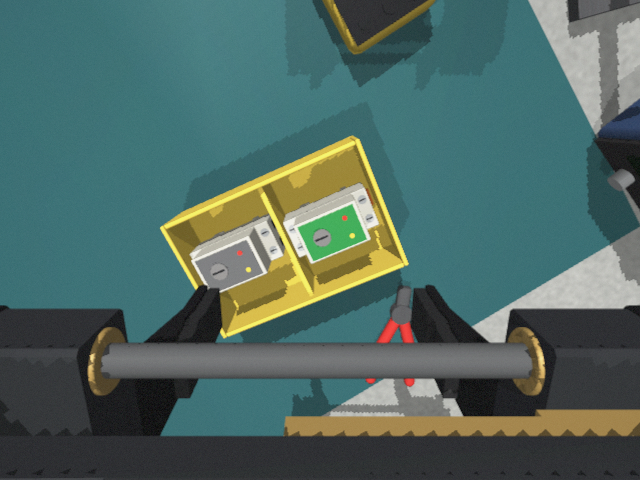

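```bash
python3 - <<'E'
from h import *
plan([((0.56,0.11,.36),down(-5.5))],87)
E
```

```text
1/10 [4.4, -30.3, -36.6, -0.054, 0.0, 0.0, 87]
2/10 [4.4, -28.2, -38.3, -0.054, 0.0, 0.0, 87]
3/10 [4.4, -26.1, -39.6, -0.054, 0.0, 0.0, 87]
4/10 [4.4, -24.0, -41.1, -0.054, 0.001, 0.0, 87]
5/10 [4.5, -21.6, -42.2, -0.053, -0.0, 0.0, 87]
6/10 [4.4, -19.5, -43.4, -0.054, -0.0, 0.0, 87]
7/10 [4.5, -17.0, -44.3, -0.054, -0.0, 0.001, 87]
8/10 [4.4, -14.7, -45.3, -0.054, 0.0, -0.0, 87]
9/10 [4.4, -12.2, -45.9, -0.054, 0.0, -0.0, 87]
10/10 [4.5, -9.6, -46.5, -0.054, 0.0, -0.0, 87]
```

```bash
python3 -m creep '[[4,-30,-37,-0.054,0,0,87],[4,-28,-38,-0.054,0,0,87],[4,-26,-40,-0.054,0,0,87],[5,-24,-41,-0.054,0,0,87],[5,-22,-42,-0.054,0,0,87]]' 20
python3 -m creep '[[5,-20,-43,-0.054,0,0,87],[5,-17,-44,-0.054,0,0,87],[4,-15,-45,-0.054,0,0,87],[4,-12,-46,-0.054,0,0,87],[4,-10,-46,-0.054,0,0,87]]'
python3 -m creep '[[0,0,0,0,0,0,87],[0,0,0,0,0,0,87]]'
python3 - <<'E'
from h import *
snap("wrist","w2"); print(yawnow())
E
```

```text
time: 2.1
position: [0.5729, -0.1257, 0.3829]
tool_rot: [1.471, 1.013, -1.472]
ft_force: [0.9, 0.2, 0.1]
grip_width: 1.0
time: 2.6
position: [0.5583, 0.1103, 0.361]
tool_rot: [1.277, 1.161, -1.277]
ft_force: [0.4, 0.4, -0.5]
grip_width: 1.0
time: 2.8
position: [0.5584, 0.1103, 0.3608]
tool_rot: [1.276, 1.163, -1.277]
ft_force: [-0.5, -0.4, -0.4]
grip_width: 1.005
-5.419234054311285
```

View pics/w2.png

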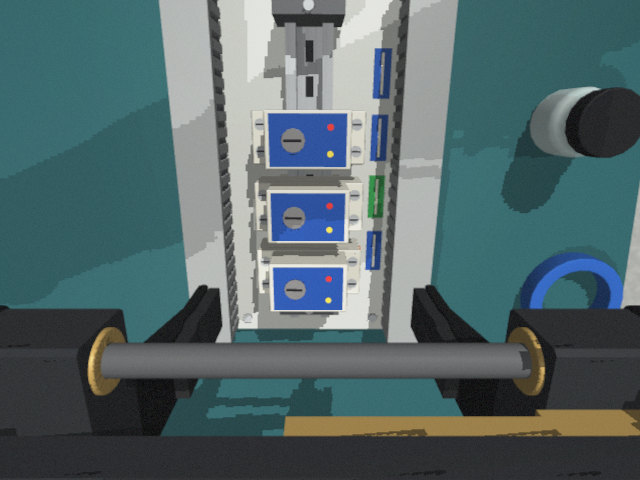

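```bash
python3 - <<'E'
from h import *
np.set_printoptions(suppress=True,precision=4)
d=load("w2")
B=[b for b in blobs(d["img"],(105,120,60),(128,255,255),100,7)]; G=blobs(d["img"],(45,110,40),(80,255,255),100,7)
for b in B: print(np.round(b,1), toz(d,b[:2],.091 if b[5]>2000 else .012)[0])
for b in G: print("g",np.round(b,1), toz(d,b[:2],.012)[0])
E
```

```text
[ 307.  140.   52.   78.   90. 3944.] [0.5587 0.1795 0.091 ]
[ 307.5  217.    46.    73.    90.  3290.5] [0.5542 0.1307 0.091 ]
[ 307.5  288.5   41.    69.    90.  2756.5] [0.5492 0.0799 0.091 ]
[373.  250.5  37.   14.   90.  477.5] [0.6054 0.0756 0.012 ]
[378.7 137.5  15.2  45.7   2.5 634.5] [0.6147 0.172  0.012 ]
[381.9  73.   16.   48.8   2.7 711.5] [0.6193 0.2202 0.012 ]
[ 571.  280.  102.   56.   -0. 2943.] [0.7307 0.0696 0.091 ]
g [375.7 196.   14.4  40.8   3.1 534.5] [0.6101 0.1242 0.012 ]
```

```bash
python3 -m creep '[[0,0,-36,0,0,0,87],[30,0,-33,0,0,0,87],[0,0,0,0,0,0,87],[0,0,0,0,0,0,87]]' 15
python3 - <<'E'
from h import *
np.set_printoptions(suppress=True,precision=4)
d=snap("wrist","w3"); e=load("w2"); print(yawnow())
B=[b for b in blobs(d["img"],(105,120,60),(128,255,255),100,7)]; G=blobs(d["img"],(45,110,40),(80,255,255),100,7)
for b in B: print(np.round(b,1), toz(d,b[:2],.091 if b[5]>2000 else .012)[0])
for b in G: print("g",np.round(b,1), toz(d,b[:2],.012)[0])
E
```

```text
time: 3.25
position: [0.5655, 0.1771, 0.3299]
tool_rot: [1.277, 1.163, -1.28]
ft_force: [-0.2, -1.4, 0.6]
grip_width: 0.996
-5.490963828578277
[ 306.   259.5   49.    80.    90.  3872. ] [0.5588 0.1794 0.091 ]
[ 306.5  326.5   31.    75.    90.  1912.5] [0.5481 0.09   0.012 ]
[ 306.5  400.    38.    71.    90.  2418.5] [0.5489 0.0796 0.091 ]
[375. 330.  24.  14.  90. 318.] [0.6061 0.0812 0.012 ]
[380.3 227.5  15.9  43.7   2.5 631. ] [0.6148 0.1718 0.012 ]
[383.3 165.5  16.5  47.7   2.6 724. ] [0.6192 0.2199 0.012 ]
g [377.2 284.5  14.9  39.6   2.5 539.5] [0.61   0.1233 0.012 ]
```

View pics/w3.png

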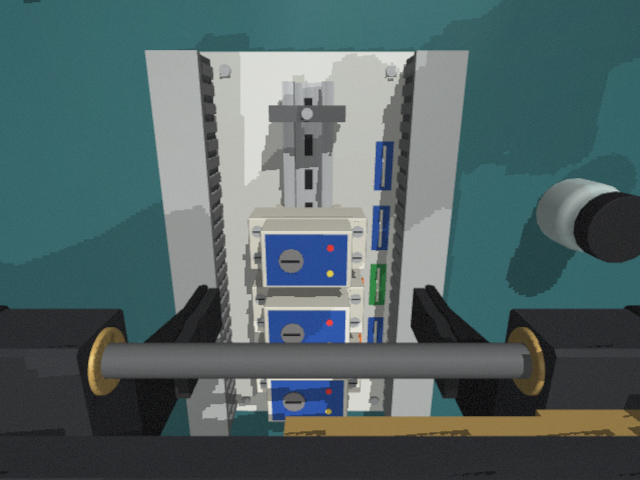

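```bash
python3 - <<'E'
from h import *
np.set_printoptions(suppress=True,precision=4)
d=load("w3"); e=load("w2")
for a,b in [((307,140),(306,259.5)),((378.7,137.5),(380.3,227.5)),((381.9,73),(383.3,165.5)),((375.7,196),(377.2,284.5))]: print(*tri([e,d],[a,b]))
plan([((0.5588,0.1795,.249),down(-5.47))],87)
E
```

```text
[0.5588 0.1795 0.0913] [np.float64(0.06495755073106008), np.float64(0.06495755073100017)]
[0.6146 0.1721 0.0128] [np.float64(0.042161032950491825), np.float64(0.04216103295037969)]
[0.619  0.2201 0.0134] [np.float64(0.035406482481174936), np.float64(0.0354064824810141)]
[0.6096 0.125  0.0156] [np.float64(0.0005750862558907112), np.float64(0.0005750862557865739)]
1/2 [40.8, -3.7, -1.2, -0.0, 0.001, -0.0, 87]
2/2 [40.8, -3.7, -1.2, -0.0, 0.001, -0.0, 87]
```

```bash
python3 -m creep '[[41,-4,-1,0,0,0,87],[40,-3,-1,0,0,0,87],[0,0,0,0,0,0,87]]' 15
python3 -m creep '[[0,0,0,0,0,0,45],[0,0,0,0,0,0,45],[0,0,0,0,0,0,45],[0,0,0,0,0,0,45],[0,0,0,0,0,0,45]]' 15
python3 - <<'E'
from h import *
np.set_printoptions(suppress=True,precision=4)
d=snap("wrist","w4"); print(yawnow())
B=[b for b in blobs(d["img"],(105,120,60),(128,255,255),100,7)]; G=blobs(d["img"],(45,110,40),(80,255,255),100,7)
for b in B: print(np.round(b,1), toz(d,b[:2],.091 if b[5]>2000 else .012)[0])
E
```

```text
time: 3.6
position: [0.5568, 0.1781, 0.2455]
tool_rot: [1.272, 1.165, -1.287]
ft_force: [-1.1, 0.8, 0.4]
grip_width: 1.004
time: 4.1
position: [0.5586, 0.1819, 0.2507]
tool_rot: [1.278, 1.163, -1.275]
ft_force: [2.0, 0.7, 0.5]
grip_width: 0.635
-5.274679201085473
[ 317.  323.   38.  120.   90. 3916.] [0.559  0.1858 0.091 ]
[318.  411.  110.    8.   -0.  877.5] [0.5499 0.0755 0.012 ]
[401.2 403.   17.7  25.1   3.4 292.5] [0.6061 0.0768 0.012 ]
[ 411.2  270.3   21.2   56.5    5.1 1085.5] [0.6147 0.1719 0.012 ]
[ 417.9  191.    22.8   63.7    4.1 1342.5] [0.6194 0.2195 0.012 ]
```

View pics/w4.png

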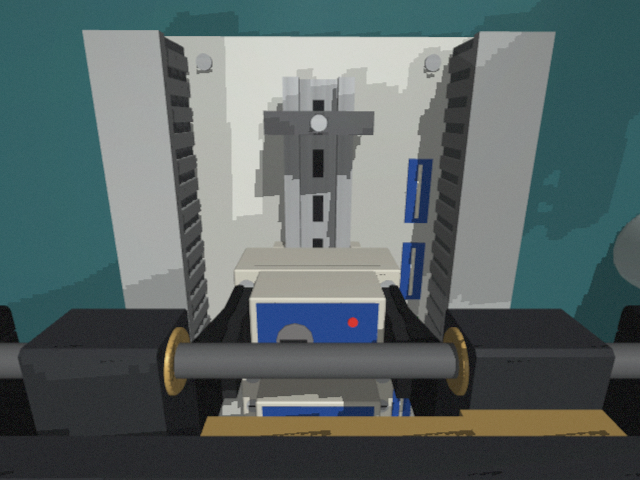

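```bash
python3 -m creep '[[0,0,-6,0,0,0,45],[0,0,-12,0,0,0,45],[0,0,-12,0,0,0,45],[0,0,-10,0,0,0,45],[0,0,-6,0,0,0,45]]' 15
python3 -m creep '[[0,0,0,0,0,0,45],[0,0,0,0,0,0,45],[0,0,0,0,0,0,45]]' 
python3 - <<'E'
from h import *
np.set_printoptions(suppress=True,precision=4)
d=snap("wrist","w5"); print(yawnow())
B=[b for b in blobs(d["img"],(105,120,60),(128,255,255),100,7)]; G=blobs(d["img"],(45,110,40),(80,255,255),100,7)
for b in B: print(np.round(b,1), toz(d,b[:2],.091 if b[5]>2000 else .012)[0])
E
```

```text
time: 4.65
position: [0.5629, 0.2294, 0.2506]
tool_rot: [1.277, 1.164, -1.273]
ft_force: [0.8, -1.2, 6.7]
grip_width: 0.616
time: 4.95
position: [0.5629, 0.229, 0.2506]
tool_rot: [1.279, 1.165, -1.273]
ft_force: [1.5, -0.0, 5.6]
grip_width: 0.621
-5.227808375566806
[ 315.5  323.    38.   121.    90.  3923.5] [0.5628 0.2333 0.091 ]
[ 411.4  270.4   21.4   56.7    4.9 1103. ] [0.6193 0.2194 0.012 ]
```

View pics/w5.png

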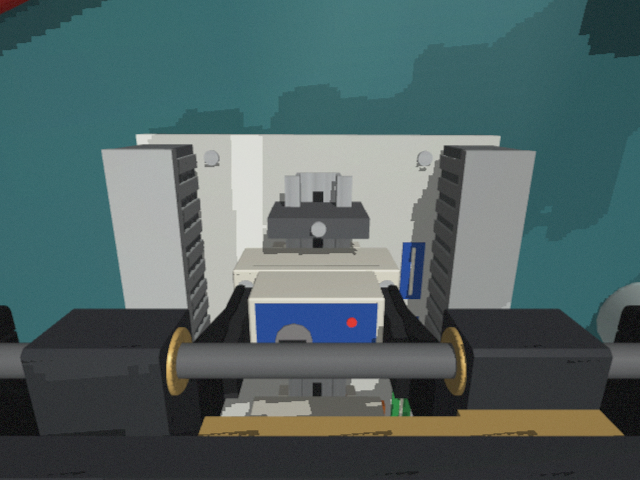

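```bash
python3 -m creep '[[0,0,1,0,0,0,45],[0,0,1,0,0,0,45],[0,0,0,0,0,0,45],[0,0,0,0,0,0,45]]' 15
python3 - <<'E'
from h import *
np.set_printoptions(suppress=True,precision=4)
d=snap("wrist","w6"); print(yawnow())
B=[b for b in blobs(d["img"],(105,120,60),(128,255,255),100,7)]
for b in B: print(np.round(b,1), toz(d,b[:2],.091 if b[5]>2000 else .012)[0])
E
```

```text
time: 5.4
position: [0.5627, 0.2267, 0.2506]
tool_rot: [1.278, 1.164, -1.274]
ft_force: [1.6, 1.6, 6.5]
grip_width: 0.625
-5.241170937318719
[ 315.5  323.    38.   121.    90.  3923.5] [0.5626 0.2309 0.091 ]
[ 411.7  266.5   21.4   56.8    4.7 1112.5] [0.6193 0.2195 0.012 ]
```

```bash
python3 -m creep '[[0,0,0,0,0,0,87],[0,0,0,0,0,0,87],[0,0,0,0,0,0,87],[-20,0,0,0,0,0,87],[-40,0,25,0,0,0,87]]' 15
python3 -m creep '[[-20,0,40,0,0,0,87],[0,0,32,0,0,0,87],[0,0,0,0,0,0,87],[0,0,0,0,0,0,87]]' 
cat >> h.py <<'E'
EY=np.array([.0957,.9954])
def meas(name,zt=.012,zm=.091):
    d=snap("wrist",name); print("yaw",yawnow())
    for c,lo,hi in [("b",(105,120,60),(128,255,255)),("g",(45,110,40),(80,255,255))]:
        for b in blobs(d["img"],lo,hi,100,7):
            big=b[2]*b[3]>1500 and max(b[2],b[3])/min(b[2],b[3])<2.2
            P=toz(d,b[:2],zm if big else zt)[0]; print(c,"front" if big else "tag",np.round(b[:4],1),np.round(P[:2],4),"s",round(float(P[:2]@EY)*1e3,1))
    return d
E
python3 - <<'E'
from h import *
meas("w7")
E
```

```text
time: 5.95
position: [0.5578, 0.2031, 0.307]
tool_rot: [1.27, 1.174, -1.278]
ft_force: [0.8, -0.8, 0.8]
grip_width: 0.958
time: 6.35
position: [0.5532, 0.1282, 0.3293]
tool_rot: [1.278, 1.164, -1.279]
ft_force: [0.2, 0.3, 0.3]
grip_width: 1.004
yaw -5.261765381013272
b front [317.5  88.   64.   93. ] [0.5623 0.2248] s 277.6
b front [318.5 259.   50.   81. ] [0.5541 0.1306] s 183.0
b tag [318.5 327.5  29.   75. ] [0.5462 0.04  ] s 92.1
b tag [386.5 282.5  15.   39.8] [0.6056 0.0762] s 133.8
b tag [393.4 163.5  16.6  48. ] [0.6147 0.1722] s 230.2
b tag [397.6  95.   17.6  52.9] [0.6193 0.2201] s 278.3
b tag [596.  295.5  86.   25. ] [0.7781 0.0482] s 122.4
g tag [389.8 226.5  15.7  43.8] [0.6101 0.1236] s 181.4
```

View pics/w7.png

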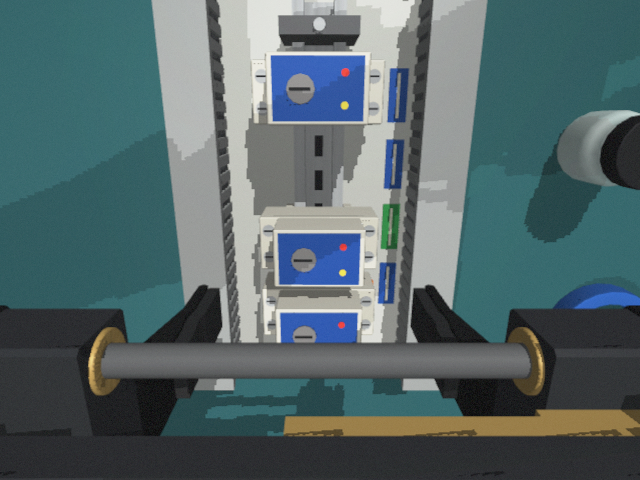

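```bash
python3 -m creep '[[40,0.5,-1.5,0,0,0,87],[39,0.5,-1,0,0,0,87],[0,0,0,0,0,0,60],[0,0,0,0,0,0,45],[0,0,0,0,0,0,45]]' 15
python3 -m creep '[[0,0,0,0,0,0,45],[0,0,0,0,0,0,45],[0,0,0,0,0,0,45]]' 15
python3 - <<'E'
from h import *
meas("w8")
E
```

```text
time: 6.9
position: [0.5553, 0.1327, 0.2526]
tool_rot: [1.278, 1.164, -1.273]
ft_force: [0.0, -0.4, 0.4]
grip_width: 0.804
time: 7.2
position: [0.5551, 0.1317, 0.2522]
tool_rot: [1.278, 1.163, -1.275]
ft_force: [-0.2, -0.4, 5.1]
grip_width: 0.621
yaw -5.27501648168389
b front [312.5  83.  102.  147. ] [0.5623 0.2249] s 277.7
b tag [314.5 410.  109.   10. ] [0.5441 0.025 ] s 77.0
b tag [316.  320.5  43.  120. ] [0.5514 0.0927] s 145.0
b tag [415.  186.   22.7  63.7] [0.6149 0.172 ] s 230.0
b tag [422.3  94.5  24.6  72.8] [0.6195 0.2202] s 278.5
g tag [408.7 266.3  21.2  56.3] [0.6102 0.1237] s 181.6
```

```bash
python3 -m creep '[[0,0,-6,0,0,0,45],[0,0,-12,0,0,0,45],[0,0,-12,0,0,0,45],[0,0,-10,0,0,0,45],[0,0,-6,0,0,0,45]]' 15
python3 -m creep '[[0,0,0,0,0,0,45],[0,0,0,0,0,0,45],[0,0,0,0,0,0,45]]' 
python3 - <<'E'
from h import *
meas("w9")
E
```

```text
time: 7.75
position: [0.5594, 0.1781, 0.2522]
tool_rot: [1.278, 1.163, -1.274]
ft_force: [-0.1, -1.8, 5.8]
grip_width: 0.62
time: 8.05
position: [0.5594, 0.178, 0.2522]
tool_rot: [1.279, 1.164, -1.274]
ft_force: [0.5, 1.4, 6.0]
grip_width: 0.619
yaw -5.265298183426393
b front [313. 219.  82. 132.] [0.5623 0.2245] s 277.3
b tag [316.  320.5  43.  120. ] [0.5558 0.1393] s 191.8
b tag [398.5 401.1  19.2  29.1] [0.6056 0.0736] s 131.2
b tag [409.  264.4  21.3  56.3] [0.6149 0.1715] s 229.6
b tag [415.3 183.8  22.9  64.1] [0.6194 0.2198] s 278.0
```

```bash
python3 -m creep '[[0,0,0,0,0,0,87],[0,0,0,0,0,0,87],[0,0,0,0,0,0,87],[-20,0,0,0,0,0,87],[-40,0,25,0,0,0,87]]' 15
python3 -m creep '[[-20,0,40,0,0,0,87],[0,0,34,0,0,0,87],[0,0,0,0,0,0,87],[0,0,0,0,0,0,87]]' 
python3 - <<'E'
from h import *
meas("w10")
E
```

```text
time: 8.6
position: [0.5546, 0.1547, 0.3083]
tool_rot: [1.271, 1.173, -1.277]
ft_force: [1.2, -0.4, 0.5]
grip_width: 0.958
time: 9.0
position: [0.5496, 0.0775, 0.3304]
tool_rot: [1.278, 1.163, -1.279]
ft_force: [-0.7, 0.4, 0.1]
grip_width: 1.0
yaw -5.284582904078305
b tag [315.    6.5  13.   96. ] [0.5627 0.2305] s 283.3
b front [316.5 258.5  49.   81. ] [0.5494 0.0799] s 132.1
b front [317.5  81.5  65.   93. ] [0.5591 0.1773] s 230.0
b tag [388.1 222.5  15.8  43.8] [0.6056 0.0759] s 133.5
b tag [395.6  90.8  17.5  53.4] [0.6148 0.1723] s 230.4
b tag [399.5  22.   18.3  44.9] [0.6189 0.2158] s 274.1
b front [595.5 266.5  83.   87. ] [0.7152 0.059 ] s 127.2
g tag [391.5 159.5  16.6  48. ] [0.6101 0.1244] s 182.2
```

View pics/w10.png

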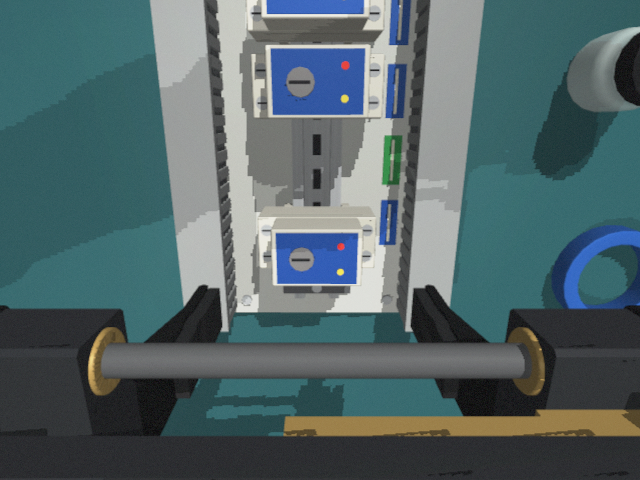

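```bash
python3 -m creep '[[40,0,-1,0,0,0,87],[39,0,-1,0,0,0,87],[0,0,0,0,0,0,60],[0,0,0,0,0,0,45],[0,0,0,0,0,0,45]]' 15
python3 -m creep '[[0,0,0,0,0,0,45],[0,0,0,0,0,0,45],[0,0,0,0,0,0,45]]' 15
python3 - <<'E'
from h import *
meas("w11")
E
```

```text
time: 9.55
position: [0.5508, 0.0818, 0.2536]
tool_rot: [1.278, 1.163, -1.273]
ft_force: [0.9, -0.1, -0.3]
grip_width: 0.808
time: 9.85
position: [0.5504, 0.0808, 0.2532]
tool_rot: [1.278, 1.162, -1.275]
ft_force: [-1.4, 0.1, 5.1]
grip_width: 0.621
yaw -5.278743440437092
b front [316.  71. 102. 148.] [0.5591 0.1778] s 230.5
b tag [316. 319.  46. 120.] [0.5468 0.0423] s 94.4
b tag [408.3 260.4  21.2  56.6] [0.6056 0.0763] s 133.9
b tag [422.5  88.5  23.2  72.7] [0.6152 0.1723] s 230.4
b tag [428.   12.5  25.   26. ] [0.6184 0.2078] s 266.0
b tag [625.7 310.4  13.4  56.5] [0.7407 0.0301] s 100.9
g tag [414.7 180.   22.7  63.6] [0.6103 0.1243] s 182.2
```

```bash
python3 -m creep '[[0,0,-0.5,0,0,0,45],[0,0,-0.5,0,0,0,45],[0,0,-0.3,0,0,0,45],[0,0,0,0,0,0,45],[0,0,0,0,0,0,45]]' 15
python3 - <<'E'
from h import *
meas("w12")
E
```

```text
time: 10.4
position: [0.5506, 0.0817, 0.2532]
tool_rot: [1.277, 1.162, -1.276]
ft_force: [-1.8, -1.7, 5.7]
grip_width: 0.616
yaw -5.2983226103783245
b front [315.5  74.  102.  147. ] [0.559  0.1775] s 230.2
b tag [316.2 319.5  46.  120. ] [0.5469 0.0425] s 94.7
b tag [408.1 261.4  21.3  56.7] [0.6056 0.0763] s 133.9
b tag [422.4  89.5  23.2  72.7] [0.6153 0.1724] s 230.5
b tag [427.5  13.   26.   27. ] [0.6182 0.2081] s 266.3
b tag [625.7 310.9  13.   55.7] [0.7407 0.0304] s 101.2
g tag [414.6 181.   22.7  63.7] [0.6103 0.1244] s 182.2
```

```bash
python3 -m creep '[[0,0,-0.6,0,0,0,45],[0,0,0,0,0,0,45],[0,0,0,0,0,0,87],[0,0,0,0,0,0,87],[0,0,0,0,0,0,87]]' 15
python3 -m creep '[[-40,0,0,0,0,0,87],[-38,0,0,0,0,0,87],[0,0,0,0,0,0,87],[0,0,0,0,0,0,87]]'
python3 - <<'E'
from h import *
meas("w13")
E
```

```text
time: 10.95
position: [0.5499, 0.0825, 0.2515]
tool_rot: [1.276, 1.164, -1.277]
ft_force: [0.4, 0.2, 0.0]
grip_width: 0.806
time: 11.35
position: [0.5503, 0.0826, 0.3304]
tool_rot: [1.277, 1.163, -1.276]
ft_force: [0.5, -0.3, -0.8]
grip_width: 0.994
yaw -5.278968870533894
b tag [314.   12.5  25.   96. ] [0.5627 0.2321] s 284.9
b front [316.  264.5  49.   80. ] [0.55   0.0812] s 133.5
b front [316.5  92.   64.   91. ] [0.5591 0.1774] s 230.1
b tag [386.5 228.5  15.5  44. ] [0.6055 0.0763] s 133.9
b tag [394.1  99.   17.3  53.1] [0.6147 0.1722] s 230.2
b tag [398.3  26.   18.4  53.3] [0.6191 0.2188] s 277.0
b front [594.  270.5  77.   90. ] [0.7161 0.0619] s 130.1
g tag [390.2 167.   16.5  46.9] [0.6102 0.1242] s 182.0
```

```bash
python3 - <<'E'
from h import *
from bench import monitor
np.set_printoptions(suppress=True,precision=4)
d=load("w1"); t=load("top0")
def front(d,z):
    h=cv2.cvtColor(d["img"],cv2.COLOR_RGB2HSV); m=cv2.inRange(h,np.array((45,110,60)),np.array((80,255,255)))
    m=cv2.morphologyEx(m,cv2.MORPH_CLOSE,np.ones((9,9),np.uint8))
    c=max(cv2.findContours(m,cv2.RETR_EXTERNAL,cv2.CHAIN_APPROX_NONE)[0],key=cv2.contourArea)[:,0,:].astype(float)
    P=toz(d,c,z)[:,:2]; r=cv2.minAreaRect((P*1e3).astype(np.float32)); return r,cv2.minAreaRect(c.astype(np.float32))
a=front(d,.078); b=front(t,.078); print(a,b)
print(tri([d,t],[a[1][0],b[1][0]]))
print(np.round(monitor.get_state()["joint_positions"],3))
E
```

```text
(((594.3196411132812, -373.8360900878906), (31.105932235717773, 46.99246597290039), 77.73888397216797), ((331.9827880859375, 232.79312133789062), (37.15972137451172, 58.43136978149414), 66.80140686035156)) (((594.959716796875, -373.7354736328125), (29.078027725219727, 45.309452056884766), 77.68955993652344), ((466.229736328125, 249.62161254882812), (12.823122024536133, 19.563478469848633), 9.462321281433105))
(array([ 0.5946, -0.3733,  0.0797]), [np.float64(0.055995957556168874), np.float64(0.055995957556141694)])
[ 0.448  0.244 -0.732  1.764  0.174  1.2   -0.424]
```

```bash
python3 - <<'E'
from h import *
plan([((0.5945,-0.3737,.33),down(-102.3))],58)
E
```

```text
1/12 [-0.1, 7.2, 37.5, 0.141, 0.0, 0.0, 58]
2/12 [-0.0, 12.4, 36.1, 0.141, 0.0, -0.0, 58]
3/12 [-0.1, 17.4, 34.0, 0.141, 0.0, -0.0, 58]
4/12 [-0.0, 21.9, 31.3, 0.141, 0.0, -0.0, 58]
5/12 [-0.1, 26.2, 27.8, 0.142, 0.0, -0.0, 58]
6/12 [-0.0, 29.8, 23.9, 0.141, 0.0, -0.0, 58]
7/12 [-0.1, 32.9, 19.4, 0.141, 0.0, -0.0, 58]
8/12 [-0.0, 35.2, 14.7, 0.141, 0.001, -0.0, 58]
9/12 [-0.1, 37.0, 9.5, 0.141, -0.0, -0.0, 58]
10/12 [-0.0, 38.0, 4.2, 0.141, -0.0, -0.0, 58]
11/12 [-0.1, 38.1, -1.1, 0.141, -0.0, -0.0, 58]
12/12 [-0.1, 37.7, -6.5, 0.141, -0.0, -0.0, 58]
```

```bash
python3 -m creep '[[0,7,37.5,0.141,0,0,58],[0,12.4,36,0.141,0,0,58],[0,17.4,34,0.141,0,0,58],[0,22,31.3,0.141,0,0,58],[0,26.2,28,0.141,0,0,58]]' 30
python3 -m creep '[[0,30,24,0.141,0,0,58],[0,33,19.4,0.141,0,0,58],[0,35.2,14.7,0.141,0,0,58],[0,37,9.5,0.141,0,0,58],[0,38,4.2,0.141,0,0,58]]'
python3 -m creep '[[0,38,-1,0.141,0,0,58],[0,37.7,-6.5,0.141,0,0,58],[0,0,0,0,0,0,58],[0,0,0,0,0,0,58]]'
python3 - <<'E'
from h import *
from bench import monitor
d=snap("wrist","w14"); print(yawnow()); print(np.round(monitor.get_state()["joint_positions"],3))
h=cv2.cvtColor(d["img"],cv2.COLOR_RGB2HSV); m=cv2.inRange(h,np.array((45,110,60)),np.array((80,255,255)))
m=cv2.morphologyEx(m,cv2.MORPH_CLOSE,np.ones((9,9),np.uint8))
c=max(cv2.findContours(m,cv2.RETR_EXTERNAL,cv2.CHAIN_APPROX_NONE)[0],key=cv2.contourArea)[:,0,:].astype(float)
print(cv2.minAreaRect((toz(d,c,.078)[:,:2]*1e3).astype(np.float32)),cv2.minAreaRect(c.astype(np.float32)))
E
```

```text
time: 11.9
position: [0.5679, -0.1091, 0.3278]
tool_rot: [1.769, 0.718, -1.774]
ft_force: [0.3, -0.2, 0.4]
grip_width: 0.695
time: 12.4
position: [0.5869, -0.2993, 0.3274]
tool_rot: [2.186, 0.071, -2.194]
ft_force: [0.4, 0.6, -0.3]
grip_width: 0.669
time: 12.8
position: [0.594, -0.3748, 0.327]
tool_rot: [-2.103, 0.225, 2.111]
ft_force: [-0.3, 1.0, 0.8]
grip_width: 0.667
-102.15235532611342
[ 0.705  0.486 -0.256  1.393  0.122  1.282 -1.34 ]
((593.9503173828125, -373.4535217285156), (31.419300079345703, 47.257633209228516), 77.72312927246094) ((314.5, 254.0), (72.0, 51.0), 90.0)
```

View pics/w14.png

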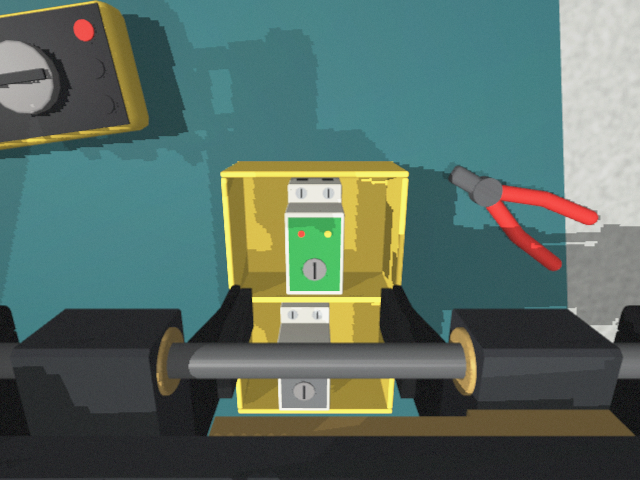

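```bash
python3 -m creep '[[35,-1,0,0,0,0,54],[35,0,0,0,0,0,54],[25,0,0,0,0,0,54],[18,0,0,0,0,0,54],[0,0,0,0,0,0,54]]' 30
python3 -m creep '[[0,0,0,0,0,0,30],[0,0,0,0,0,0,30],[0,0,0,0,0,0,30],[0,0,0,0,0,0,30]]' 30
```

```text
time: 13.35
position: [0.5942, -0.3709, 0.2133]
tool_rot: [-2.103, 0.22, 2.114]
ft_force: [0.5, 0.2, -0.4]
grip_width: 0.617
time: 13.75
position: [0.5956, -0.3732, 0.2186]
tool_rot: [-2.112, 0.227, 2.107]
ft_force: [-0.6, 0.2, 3.4]
grip_width: 0.412
```

```bash
python3 -m creep '[[-15,0,0,0,0,0,30],[-40,0,0,0,0,0,30],[-40,0,0,0,0,0,30],[0,0,0,0,0,0,30]]' 30
python3 - <<'E'
from h import *
print(yawnow()); snap("wrist","w15"); snap("side","s15")
plan([((0.56,-0.15,.312),down(-95.5)),((0.56,-0.15,.222),down(-95.5))],30,45)
E
```

```text
time: 14.15
position: [0.5969, -0.3736, 0.3204]
tool_rot: [-2.123, 0.232, 2.099]
ft_force: [1.6, 0.1, -0.6]
grip_width: 0.415
-102.22508873318796
1/6 [0.3, -35.1, 13.6, -0.02, -0.0, -0.0, 30]
2/6 [0.2, -35.3, 12.9, -0.019, -0.001, -0.0, 30]
3/6 [0.3, -35.6, 12.2, -0.02, -0.0, -0.001, 30]
4/6 [0.3, -35.8, 11.5, -0.019, -0.001, 0.0, 30]
5/6 [0.3, -36.0, 10.9, -0.02, -0.0, -0.0, 30]
6/6 [0.3, -36.2, 10.1, -0.019, -0.001, -0.0, 30]
1/2 [45.0, -0.0, -0.0, -0.0, 0.0, -0.0, 30]
2/2 [45.0, -0.1, -0.1, -0.0, 0.0, -0.0, 30]
```

View pics/w15.png

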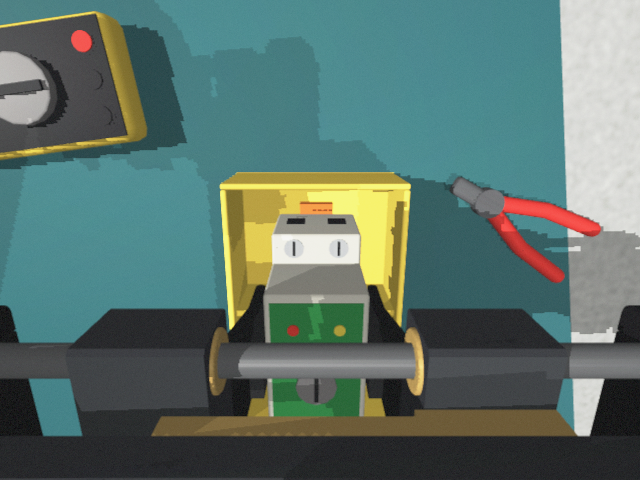

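```bash
python3 -m creep '[[0,-20,7.5,0,0,0,30],[0,-35,13,-0.024,0,0,30],[0,-38,13,-0.024,0,0,30],[0,-38,12.5,-0.024,0,0,30],[0,-38,12,-0.024,0,0,30]]' 30
python3 -m creep '[[10,-30,8,-0.022,0,0,30],[30,-15,4,0,0,0,30],[30,0,0,0,0,0,30],[15,0,0,0,0,0,30],[0,0,0,0,0,0,30]]'
python3 -m creep '[[0,0,0,0,0,0,30],[0,0,0,0,0,0,30]]'
```

```text
time: 14.75
position: [0.5672, -0.1944, 0.3099]
tool_rot: [-2.157, 0.125, 2.165]
ft_force: [1.4, 0.6, -1.5]
grip_width: 0.41
time: 15.25
position: [0.5596, -0.1503, 0.2233]
tool_rot: [-2.164, 0.103, 2.179]
ft_force: [-0.3, 1.1, -1.8]
grip_width: 0.412
time: 15.45
position: [0.5622, -0.1508, 0.2281]
tool_rot: [-2.175, 0.105, 2.17]
ft_force: [0.7, -0.4, -2.3]
grip_width: 0.409
```

```bash
python3 -m creep '[[5,0,0,0,0,0,30],[5,0,0,0,0,0,30],[0,0,0,0,0,0,30],[0,0,0,0,0,0,30]]'
python3 -m creep '[[1.5,0,0,0,0,0,30],[0,0,0,0,0,0,30],[0,0,0,0,0,0,30]]'
python3 - <<'E'
from h import *
from bench import monitor
s=monitor.get_state(); print(R.from_rotvec(s["tool_rot"]).as_matrix().round(4))
snap("side","s16")
E
```

```text
time: 15.85
position: [0.5613, -0.1501, 0.2166]
tool_rot: [-2.172, 0.103, 2.173]
ft_force: [0.2, 0.3, -2.3]
grip_width: 0.411
time: 16.15
position: [0.5614, -0.1501, 0.2153]
tool_rot: [-2.173, 0.104, 2.173]
ft_force: [0.0, 0.2, -1.5]
grip_width: 0.415
[[-0.000e+00 -9.510e-02 -9.955e-01]
 [-1.000e-04 -9.955e-01  9.510e-02]
 [-1.000e+00  1.000e-04  0.000e+00]]
```

```bash
python3 -m creep '[[1,0,0,0,0,0,30],[0,0,0,0,0,0,30]]'
python3 -m creep '[[1,0,0,0,0,0,30],[0,0,0,0,0,0,30]]'
```

```text
time: 16.4
position: [0.5617, -0.1501, 0.2149]
tool_rot: [-2.174, 0.104, 2.172]
ft_force: [-0.3, 0.1, 2.8]
grip_width: 0.407
time: 16.6
position: [0.562, -0.1501, 0.2147]
tool_rot: [-2.174, 0.104, 2.171]
ft_force: [-2.5, 0.8, 7.4]
grip_width: 0.409
```

```bash
python3 -m creep '[[-1,0,0,0,0,0,60],[0,0,0,0,0,0,60],[0,0,0,0,0,0,60],[0,0,0,0,0,0,60],[-15,0,0,0,0,0,60]]'
python3 -m creep '[[-40,0,0,0,0,0,70],[-40,0,0,-0.07,0,0,87],[-20,0,0,-0.15,0,0,87],[0,0,0,-0.15,0,0,87],[0,0,0,-0.15,0,0,87]]'
python3 -m creep '[[0,0,0,-0.15,0,0,87],[0,0,0,-0.15,0,0,87],[0,0,0,-0.15,0,0,87],[0,0,0,-0.15,0,0,87],[0,0,0,-0.15,0,0,87]]'
python3 -m creep '[[0,0,0,-0.15,0,0,87],[0,0,0,-0.15,0,0,87],[0,0,0,0,0,0,87],[0,0,0,0,0,0,87]]'
cat >> h.py <<'E'
def green(d,z):
    h=cv2.cvtColor(d["img"],cv2.COLOR_RGB2HSV); m=cv2.inRange(h,np.array((45,110,50)),np.array((80,255,255)))
    m=cv2.morphologyEx(m,cv2.MORPH_CLOSE,np.ones((9,9),np.uint8))
    c=max(cv2.findContours(m,cv2.RETR_EXTERNAL,cv2.CHAIN_APPROX_NONE)[0],key=cv2.contourArea)[:,0,:].astype(float)
    w=cv2.minAreaRect((toz(d,c,z)[:,:2]*1e3).astype(np.float32)); p=cv2.minAreaRect(c.astype(np.float32))
    print("world",np.round(w[0],1),np.round(w[1],1),round(w[2],2),"px",np.round(p[0],1),np.round(p[1],1)); return w,p
E
python3 - <<'E'
from h import *
d=snap("wrist","w17"); print(yawnow())
green(d,.074)
E
```

```text
time: 17.1
position: [0.5603, -0.1499, 0.2275]
tool_rot: [-2.167, 0.102, 2.177]
ft_force: [-0.0, -0.5, -0.6]
grip_width: 0.677
time: 17.6
position: [0.5618, -0.15, 0.3317]
tool_rot: [1.985, 0.432, -1.98]
ft_force: [-0.4, -0.2, -0.5]
grip_width: 0.98
time: 18.1
position: [0.5615, -0.15, 0.3304]
tool_rot: [1.49, 0.998, -1.49]
ft_force: [0.1, 0.1, 0.9]
grip_width: 0.996
time: 18.5
position: [0.5615, -0.1501, 0.33]
tool_rot: [1.282, 1.16, -1.282]
ft_force: [0.4, 0.9, -0.3]
grip_width: 1.001
-5.684882489062834
world [ 560.9 -150.3] [31.  47.5] 84.28 px [315.5 253. ] [46. 75.]
```

View pics/w17.png

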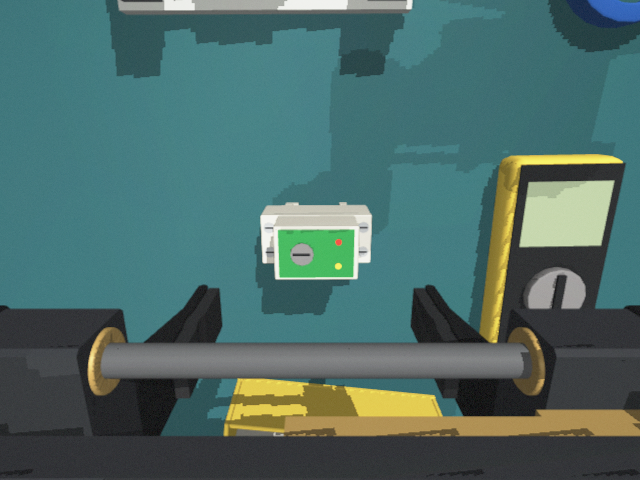

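```bash
python3 -m creep '[[35,-0.5,0,0,0,0,87],[35,0,0,0,0,0,87],[25,0,0,0,0,0,87],[5,0,0,0,0,0,87],[0,0,0,0,0,0,87]]' 45
python3 -m creep '[[0,0,0,0,0,0,87],[0,0,0,0,0,0,87]]'
python3 - <<'E'
from h import *
d=snap("wrist","w18"); print(yawnow()); green(d,.074)
E
```

```text
time: 19.05
position: [0.5608, -0.1499, 0.2289]
tool_rot: [1.28, 1.163, -1.281]
ft_force: [0.1, -0.3, 1.0]
grip_width: 0.998
time: 19.25
position: [0.5618, -0.1501, 0.2311]
tool_rot: [1.28, 1.159, -1.278]
ft_force: [0.0, -0.8, -0.0]
grip_width: 1.0
-5.521297028860979
world [ 561.5 -144.2] [18.5 48. ] 84.39 px [314. 321.] [ 42. 124.]
```

View pics/w18.png

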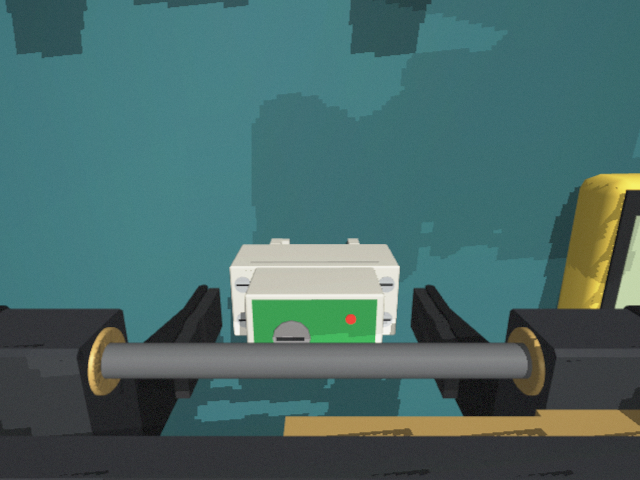

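```bash
python3 -m creep '[[2.5,-0.5,0,0,0,0,87],[0,0,0,0,0,0,45],[0,0,0,0,0,0,45],[0,0,0,0,0,0,45],[0,0,0,0,0,0,45]]' 45
python3 -m creep '[[0,0,0,0,0,0,45],[0,0,0,0,0,0,45]]'
python3 - <<'E'
from h import *
d=snap("wrist","w19"); print(yawnow()); green(d,.074)
from bench import monitor
s=monitor.get_state(); print(s["position"],R.from_rotvec(s["tool_rot"]).as_matrix().round(4).tolist(),np.round(s["joint_positions"],3))
E
```

```text
time: 19.8
position: [0.5604, -0.15, 0.2267]
tool_rot: [1.28, 1.162, -1.28]
ft_force: [-0.2, -0.4, 0.2]
grip_width: 0.722
time: 20.0
position: [0.5605, -0.15, 0.2268]
tool_rot: [1.28, 1.162, -1.279]
ft_force: [0.9, 0.3, 0.6]
grip_width: 0.618
-5.496901960338399
world [ 560.5 -142.7] [15.4 48. ] 84.49 px [315.5 324. ] [127.  36.]
[ 0.56052004 -0.14998931  0.22676894] [[0.0002, 0.9954, -0.0958], [-0.0001, -0.0958, -0.9954], [-1.0, 0.0002, 0.0001]] [ 0.68   0.381 -0.55   1.805  0.23   1.02  -0.055]
```

```bash
cat >> h.py <<'E'
EX=np.array([.9954,-.0957]); C0=.5395; S0=.1820; HT=np.array([216.8,-18.1,0.3])/1e3
def pose(hx,hz,th):
    """tool pose for hook corner at board x hx mm, height hz mm, tilt th deg"""
    Q=down(-5.48)*R.from_rotvec([0,0,np.radians(th)])
    H=np.r_[(C0+hx/1e3)*EX+S0*EY,hz/1e3]; return H-Q.apply(HT),Q
def hook():
    """where measured pose puts hook corner"""
    from bench import monitor
    s=monitor.get_state(); Q=R.from_rotvec(s["tool_rot"]); H=np.array(s["position"])+Q.apply(HT); m=Q.as_matrix()
    th=np.degrees(np.arctan2(m[2,1],-m[2,0])); f=np.array(s["ft_force"])
    print(f"t {s['time']:.2f} hook x {(H[:2]@EX-C0)*1e3:.2f} y {(H[:2]@EY-S0)*1e3:.2f} z {H[2]*1e3:.2f} tilt {th:.2f} yaw {np.degrees(np.arctan2(m[1,1],m[0,1])):.2f} roll(z axis up) {np.degrees(np.arcsin(m[2,2])):.2f} F board {f[:2]@EX:.1f} {f[:2]@EY:.1f} {f[2]:.1f} T {np.round(s['torque'],2)} grip {s['grip_width']*87:.1f}")
E
python3 - <<'E'
from h import *
hook()
a=pose(-25,125,0); print(a[0]); 
p=np.array([.5605,-.15,.34])
plan([(p,down(-5.48),3),(a[0],a[1]),(*pose(-25,125,19.5),),(*pose(-25,50,19.5),3)],45,45)
E
```

```text
t 20.05 hook x 14.74 y -277.97 z 9.97 tilt 0.01 yaw -5.50 roll(z axis up) 0.00 F board 0.6 -0.2 0.4 T [-0.07 -0.17 -0.04] grip 53.6
[0.54759663 0.13049526 0.3418    ]
1/3 [-37.7, 0.0, 0.0, -0.0, 0.0, -0.0, 45]
2/3 [-37.8, 0.0, 0.0, -0.0, 0.0, -0.0, 45]
3/3 [-37.7, 0.0, 0.0, -0.0, 0.0, -0.0, 45]
1/7 [-0.3, -5.7, -39.7, -0.0, 0.0, -0.0, 45]
2/7 [-0.2, -5.6, -39.7, -0.0, 0.0, -0.0, 45]
3/7 [-0.3, -5.7, -39.7, -0.0, 0.0, -0.0, 45]
4/7 [-0.3, -5.7, -39.7, -0.0, 0.0, -0.0, 45]
5/7 [-0.2, -5.7, -39.7, -0.0, 0.0, -0.0, 45]
6/7 [-0.3, -5.6, -39.7, -0.0, 0.0, -0.0, 45]
7/7 [-0.3, -5.7, -39.8, -0.0, 0.0, -0.0, 45]
1/3 [2.1, -24.5, 0.0, -0.0, 0.0, 0.113, 45]
2/3 [-0.6, -24.5, 0.0, -0.0, 0.0, 0.114, 45]
3/3 [-3.4, -24.4, 0.1, -0.0, 0.0, 0.113, 45]
1/3 [23.6, -8.3, -0.0, -0.0, 0.0, 0.0, 45]
2/3 [23.5, -8.4, -0.0, -0.0, 0.0, 0.0, 45]
3/3 [23.6, -8.3, -0.0, -0.0, 0.0, 0.0, 45]
```

```bash
python3 -m creep '[[-25,0,0,0,0,0,45],[-45,0,0,0,0,0,45],[-44,0,0,0,0,0,45],[0,-6,-25,0,0,0,45],[0,-6,-43,0,0,0,45]]' 45
python3 -m creep '[[0,-6,-43,0,0,0,45],[0,-6,-43,0,0,0,45],[0,-6,-43,0,0,0,45],[0,-6,-43,0,0,0,45],[0,-4,-32,0,0,0,45]]'
python3 -m creep '[[0,0,-6,0,0,0,45],[2,-24.5,0,0,0,0.113,45],[-0.5,-24.5,0,0,0,0.114,45],[-3.5,-24.5,0,0,0,0.113,45],[0,0,0,0,0,0,45]]'
python3 - <<'E'
from h import *
from bench import monitor
hook(); snap("wrist","w20"); snap("side","s20"); hook(); print(np.round(monitor.get_state()["joint_positions"],3))
a=cv2.imread("pics/s20.png")[200:430,230:430]; cv2.imwrite("pics/s20c.png",cv2.resize(a,None,fx=2.6,fy=2.6,interpolation=cv2.INTER_CUBIC))
E
```

```text
time: 20.55
position: [0.5551, -0.0842, 0.342]
tool_rot: [1.284, 1.155, -1.284]
ft_force: [0.6, 0.9, -1.9]
grip_width: 0.618
time: 21.05
position: [0.5456, 0.1279, 0.3406]
tool_rot: [1.278, 1.165, -1.278]
ft_force: [-0.0, -0.2, -2.2]
grip_width: 0.616
time: 21.55
position: [0.4695, 0.1374, 0.3321]
tool_rot: [1.4, 0.895, -1.03]
ft_force: [-1.5, 0.2, -2.5]
grip_width: 0.619
t 21.55 hook x -30.45 y -1.93 z 121.62 tilt 19.39 yaw -5.30 roll(z axis up) 0.37 F board -1.6 0.1 -2.5 T [ 0.01  0.52 -0.06] grip 53.8
t 21.65 hook x -25.97 y -1.09 z 124.05 tilt 19.48 yaw -5.50 roll(z axis up) 0.11 F board -0.5 -0.3 -0.9 T [-0.04  0.37 -0.01] grip 53.6
[ 0.42  -0.068 -0.778  2.034  0.136  0.855 -0.534]
```

View pics/w20.png

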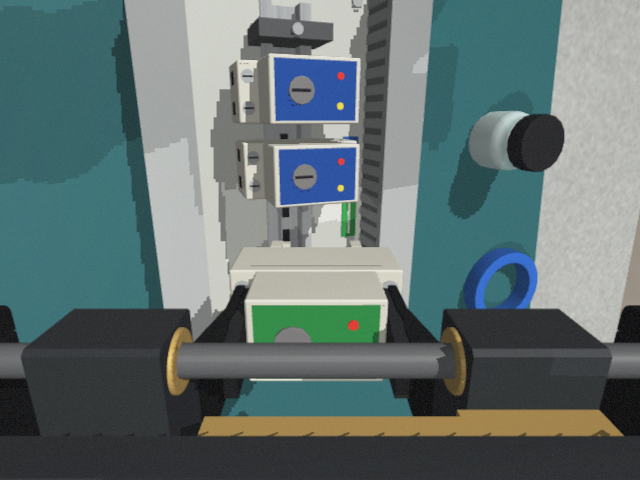

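View pics/s20c.png

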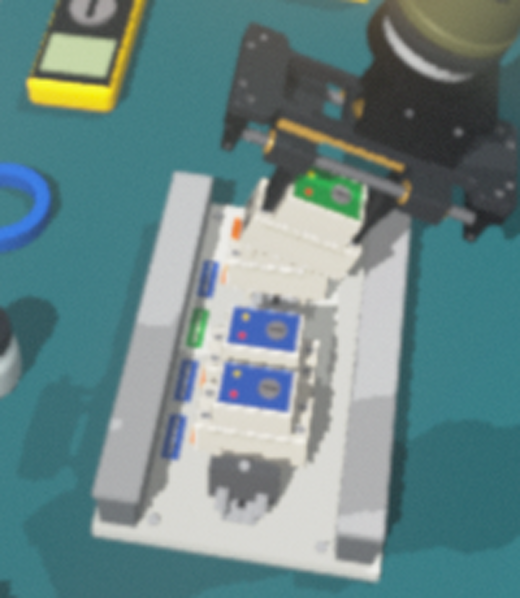

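```bash
python3 - <<'E'
from h import *
hook()
plan([(*pose(-25.5,60,19.5),2),(*pose(-25.5,32,19.5),2)],45,45)
E
```

```text
t 21.65 hook x -25.97 y -1.09 z 124.05 tilt 19.48 yaw -5.50 roll(z axis up) 0.11 F board -0.5 -0.3 -0.9 T [-0.04  0.37 -0.01] grip 53.6
1/2 [30.3, -10.5, -0.4, -0.0, 0.001, 0.0, 45]
2/2 [30.2, -10.5, -0.3, -0.0, 0.001, 0.0, 45]
1/2 [13.2, -4.7, -0.0, -0.0, 0.0, 0.0, 45]
2/2 [13.2, -4.6, -0.0, -0.0, 0.0, 0.0, 45]
```

```bash
python3 -m creep '[[30,-10.5,-0.5,0,0,0,45],[30,-10.5,-0.5,0,0,0,45],[13,-4.5,0,0,0,0,45],[9,-3,0,0,0,0,45],[0,0,0,0,0,0,45]]'
python3 -m creep '[[0,0,0,0,0,0,45],[0,0,0,0,0,0,45]]'
python3 - <<'E'
from h import *
hook()
E
```

```text
time: 22.15
position: [0.4754, 0.1381, 0.2465]
tool_rot: [1.408, 0.899, -1.03]
ft_force: [-0.0, -0.3, -1.7]
grip_width: 0.617
time: 22.35
position: [0.4755, 0.1388, 0.2487]
tool_rot: [1.409, 0.896, -1.026]
ft_force: [0.5, 0.7, -1.3]
grip_width: 0.617
t 22.35 hook x -23.81 y 1.47 z 38.36 tilt 19.59 yaw -5.53 roll(z axis up) -0.04 F board 0.4 0.7 -1.3 T [-0.01  0.42  0.01] grip 53.7
```

```bash
python3 -m creep '[[3.5,-2,0.7,0,0,0,45],[3.5,-2,0.7,0,0,0,45],[0,0,0,0,0,0,45],[0,0,0,0,0,0,45]]'
python3 - <<'E'
from h import *
hook()
E
```

```text
time: 22.75
position: [0.4729, 0.1372, 0.2395]
tool_rot: [1.407, 0.897, -1.028]
ft_force: [1.2, -0.4, -1.7]
grip_width: 0.615
t 22.75 hook x -26.68 y -0.51 z 29.08 tilt 19.47 yaw -5.49 roll(z axis up) 0.02 F board 1.2 -0.2 -1.7 T [ 0.02  0.39 -0.01] grip 53.5
```

```bash
python3 -m creep '[[1.6,0.2,-0.2,0,0,0,45],[0,0,0,0,0,0,45],[0,0,0,0,0,0,45]]'
python3 - <<'E'
from h import *
hook(); d=snap("wrist","w21"); meas
h=snap("side","s21"); hook()
a=cv2.imread("pics/s21.png")[250:400,270:390]; cv2.imwrite("pics/s21c.png",cv2.resize(a,None,fx=4,fy=4,interpolation=cv2.INTER_CUBIC))
E
```

```text
time: 23.05
position: [0.4738, 0.1375, 0.2382]
tool_rot: [1.407, 0.897, -1.028]
ft_force: [-0.7, -0.7, -1.3]
grip_width: 0.614
t 23.05 hook x -25.77 y -0.13 z 27.74 tilt 19.48 yaw -5.50 roll(z axis up) 0.00 F board -0.6 -0.8 -1.3 T [0.05 0.43 0.11] grip 53.4
t 23.15 hook x -25.76 y -0.14 z 27.78 tilt 19.49 yaw -5.49 roll(z axis up) 0.00 F board -0.4 -0.1 -1.7 T [ 0.02  0.47 -0.  ] grip 53.7
```

View pics/w21.png

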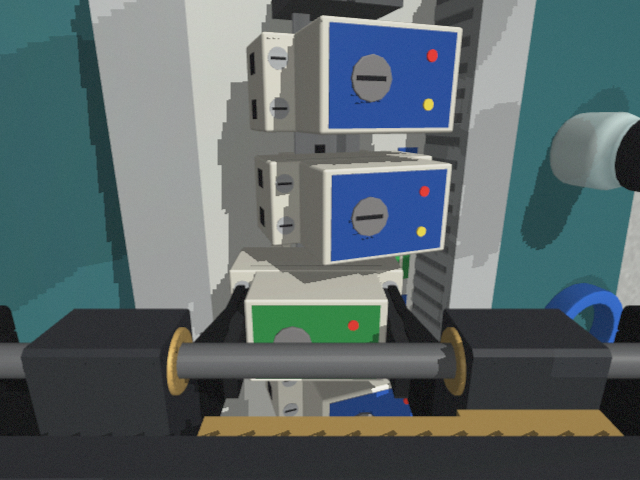

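View pics/s21c.png

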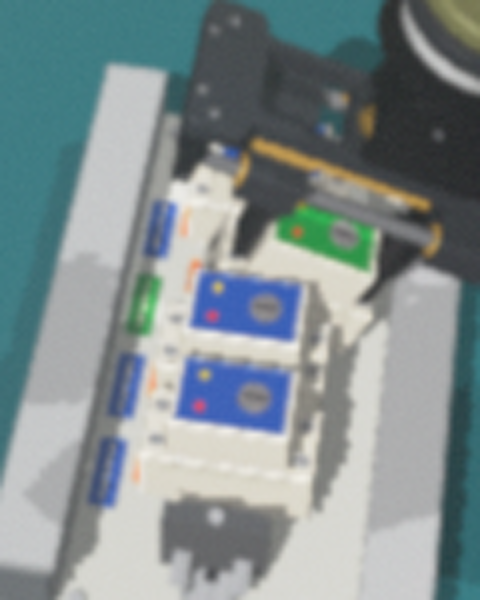

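```bash
python3 -m creep '[[0.9,1.8,0,0,0,0,45],[0.8,1.8,0,0,0,0,45],[0,0,0,0,0,0,45],[0,0,0,0,0,0,45]]'
python3 - <<'E'
from h import *
hook()
E
```

```text
time: 23.55
position: [0.4778, 0.137, 0.2377]
tool_rot: [1.407, 0.897, -1.028]
ft_force: [-0.2, 0.7, -2.0]
grip_width: 0.616
t 23.55 hook x -21.80 y -0.17 z 27.30 tilt 19.47 yaw -5.51 roll(z axis up) -0.00 F board -0.3 0.7 -2.0 T [ 0.03  0.47 -0.04] grip 53.6
```

```bash
python3 -m creep '[[0.33,0.95,0,0,0,0,45],[0.33,0.95,0,0,0,0,45],[0,0,0,0,0,0,45],[0,0,0,0,0,0,45]]'
python3 - <<'E'
from h import *
hook()
E
```

```text
time: 23.95
position: [0.4797, 0.1369, 0.2377]
tool_rot: [1.407, 0.897, -1.028]
ft_force: [0.4, 0.3, -1.9]
grip_width: 0.615
t 23.95 hook x -19.85 y -0.18 z 27.32 tilt 19.48 yaw -5.50 roll(z axis up) 0.00 F board 0.3 0.4 -1.9 T [0.03 0.4  0.01] grip 53.5
```

```bash
python3 -m creep '[[0.33,0.95,0,0,0,0,45],[0,0,0,0,0,0,45],[0,0,0,0,0,0,45]]'
python3 - <<'E'
from h import *
hook()
E
python3 -m creep '[[0.25,0.7,0,0,0,0,45],[0,0,0,0,0,0,45],[0,0,0,0,0,0,45]]'
python3 - <<'E'
from h import *
hook()
E
```

```text
time: 24.25
position: [0.4807, 0.1368, 0.2378]
tool_rot: [1.407, 0.897, -1.028]
ft_force: [-0.6, 0.0, -2.0]
grip_width: 0.616
t 24.25 hook x -18.83 y -0.17 z 27.33 tilt 19.48 yaw -5.49 roll(z axis up) 0.01 F board -0.6 -0.1 -2.0 T [0.09 0.46 0.02] grip 53.6
time: 24.55
position: [0.4813, 0.1367, 0.2376]
tool_rot: [1.407, 0.897, -1.028]
ft_force: [-1.7, 1.6, -2.0]
grip_width: 0.621
t 24.55 hook x -18.34 y -0.22 z 27.18 tilt 19.45 yaw -5.49 roll(z axis up) 0.01 F board -1.8 1.4 -2.0 T [ 0.01  0.68 -0.06] grip 54.0
```

```bash
python3 - <<'E'
from h import *
plan([(*pose(-18.2,27.0,10),5),(*pose(-18.2,27.0,2),5)],45,45)
E
```

```text
1/5 [1.2, 7.1, -0.0, -0.0, 0.0, -0.033, 45]
2/5 [1.0, 7.1, -0.1, -0.0, 0.0, -0.033, 45]
3/5 [0.8, 7.2, 0.0, -0.0, 0.0, -0.033, 45]
4/5 [0.5, 7.1, -0.0, -0.0, 0.0, -0.033, 45]
5/5 [0.3, 7.2, -0.1, -0.0, 0.0, -0.033, 45]
1/5 [0.9, 6.0, 0.0, -0.0, 0.0, -0.028, 45]
2/5 [0.8, 6.0, 0.0, -0.0, 0.0, -0.028, 45]
3/5 [0.6, 6.1, 0.0, -0.0, 0.0, -0.028, 45]
4/5 [0.4, 6.0, 0.0, -0.0, 0.0, -0.028, 45]
5/5 [0.2, 6.1, 0.0, -0.0, 0.0, -0.028, 45]
```

```bash
python3 -m creep '[[0.7,7.1,0,0,0,-0.033,45],[0.7,7.1,0,0,0,-0.033,45],[0.7,7.1,0,0,0,-0.033,45],[0,0,0,0,0,0,45],[0,0,0,0,0,0,45]]' 60
python3 - <<'E'
from h import *
hook()
E
```

```text
time: 25.05
position: [0.5023, 0.1347, 0.2421]
tool_rot: [1.375, 0.974, -1.101]
ft_force: [-0.2, -0.1, -1.7]
grip_width: 0.614
t 25.05 hook x -18.03 y -0.09 z 27.23 tilt 13.85 yaw -5.50 roll(z axis up) -0.02 F board -0.2 -0.1 -1.7 T [-0.04  0.24 -0.03] grip 53.4
```

Smooth so far; continue turning about the hook.

```bash
python3 -m creep '[[0.7,7.1,0,0,0,-0.033,45],[0.7,7.1,0,0,0,-0.033,45],[0,0,0,0,0,0,45],[0,0,0,0,0,0,45]]' 60
python3 - <<'E'
from h import *
hook()
E
python3 -m creep '[[0.7,7.1,0,0,0,-0.033,45],[0.7,7.1,0,0,0,-0.033,45],[0,0,0,0,0,0,45],[0,0,0,0,0,0,45]]' 60
python3 - <<'E'
from h import *
hook()
E
```

```text
time: 25.45
position: [0.5166, 0.1334, 0.2443]
tool_rot: [1.351, 1.024, -1.149]
ft_force: [2.5, -0.4, -0.7]
grip_width: 0.616
t 25.45 hook x -17.61 y -0.04 z 27.70 tilt 10.18 yaw -5.48 roll(z axis up) -0.00 F board 2.5 -0.2 -0.7 T [-0.07 -0.2  -0.03] grip 53.6
time: 25.85
position: [0.5308, 0.1321, 0.2453]
tool_rot: [1.326, 1.075, -1.197]
ft_force: [1.8, -0.5, 1.4]
grip_width: 0.616
t 25.85 hook x -17.46 y 0.01 z 27.87 tilt 6.44 yaw -5.47 roll(z axis up) -0.00 F board 1.8 -0.4 1.4 T [-0.14 -0.56 -0.03] grip 53.6
```

```bash
python3 -m creep '[[1.1,6.8,0,0,0,-0.033,45],[1.1,6.8,0,0,0,-0.033,45],[0,0,0,0,0,0,45],[0,0,0,0,0,0,45]]' 60
python3 - <<'E'
from h import *
hook()
E
```

```text
time: 26.25
position: [0.5448, 0.1306, 0.2443]
tool_rot: [1.3, 1.126, -1.245]
ft_force: [4.8, -0.7, -0.8]
grip_width: 0.613
t 26.25 hook x -17.57 y -0.03 z 26.89 tilt 2.71 yaw -5.49 roll(z axis up) -0.03 F board 4.8 -0.2 -0.8 T [-0.05 -1.19  0.03] grip 53.3
```

```bash
python3 -m creep '[[0.8,5.2,0,0,0,-0.025,45],[0.8,5.2,0,0,0,-0.025,45],[0,0,0,0,0,0,45],[0,0,0,0,0,0,45]]' 60
python3 - <<'E'
from h import *
hook()
E
```

```text
time: 26.65
position: [0.5555, 0.1298, 0.2438]
tool_rot: [1.277, 1.167, -1.285]
ft_force: [1.4, -0.9, 7.9]
grip_width: 0.618
t 26.65 hook x -18.55 y 0.13 z 27.12 tilt -0.38 yaw -5.52 roll(z axis up) -0.01 F board 1.4 -0.8 7.9 T [-0.22 -0.6   0.01] grip 53.7
```

```bash
python3 -m creep '[[1.5,0,0,0,0,-0.008,45],[1.5,0,0,0,0,0,45],[0,0,0,0,0,0,45]]' 60
python3 - <<'E'
from h import *
hook()
E
python3 -m creep '[[-3,0,0,0,0,0.008,45],[0,0,0,0,0,0,45],[0,0,0,0,0,0,45]]' 60
python3 - <<'E'
from h import *
hook(); snap("wrist","w22"); snap("side","s22")
E
```

```text
time: 26.95
position: [0.5564, 0.1302, 0.2437]
tool_rot: [1.275, 1.17, -1.288]
ft_force: [-2.5, -3.0, 22.2]
grip_width: 0.616
t 26.95 hook x -18.55 y 0.49 z 27.13 tilt -0.63 yaw -5.52 roll(z axis up) 0.02 F board -2.2 -3.2 22.2 T [-0.63  0.01  0.  ] grip 53.6
time: 27.25
position: [0.5552, 0.13, 0.2438]
tool_rot: [1.277, 1.167, -1.284]
ft_force: [1.1, -0.3, 9.4]
grip_width: 0.614
t 27.25 hook x -18.75 y 0.22 z 27.08 tilt -0.36 yaw -5.49 roll(z axis up) -0.01 F board 1.2 -0.1 9.4 T [-0.18 -0.54  0.04] grip 53.4
```

View pics/w22.png

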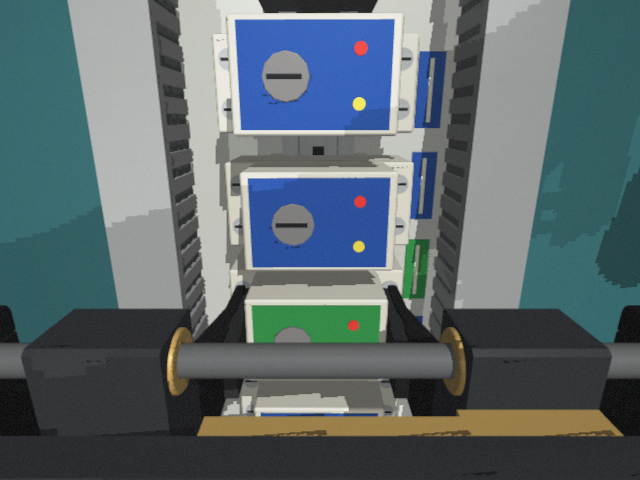

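```bash
python3 -m creep '[[-2,0,0,0,0,0,45],[0,0,0,0,0,0,45],[0,0,0,0,0,0,87],[0,0,0,0,0,0,87],[0,0,0,0,0,0,87]]' 60
python3 - <<'E'
from h import *
hook()
E
python3 -m creep '[[0,0,0,0,0,0,87],[-40,0,0,0,0,0,87],[-40,0,0,0,0,0,87],[0,0,0,0,0,0,87],[0,0,0,0,0,0,87]]'
python3 - <<'E'
from h import *
d=meas("w23"); green(d,.091)
snap("side","s23")
a=cv2.imread("pics/s23.png")[250:420,260:400]; cv2.imwrite("pics/s23c.png",cv2.resize(a,None,fx=4.2,fy=3.5,interpolation=cv2.INTER_CUBIC))
E
```

```text
time: 27.85
position: [0.5537, 0.1299, 0.2439]
tool_rot: [1.274, 1.17, -1.287]
ft_force: [0.5, 0.5, 1.6]
grip_width: 0.805
t 27.85 hook x -21.16 y -0.21 z 27.29 tilt -0.60 yaw -5.47 roll(z axis up) 0.04 F board 0.5 0.6 1.6 T [-0.02 -0.13  0.  ] grip 70.0
time: 28.35
position: [0.5552, 0.1297, 0.3251]
tool_rot: [1.277, 1.167, -1.284]
ft_force: [-0.2, -0.1, -0.8]
grip_width: 0.995
yaw -5.5003379665728085
b front [316.  91.  66.  94.] [0.5623 0.2247] s 277.5
b front [318.5 184.5  57.   87. ] [0.5591 0.1769] s 229.6
b tag [318.5 329.5  25.   77. ] [0.5463 0.0421] s 94.2
b tag [387.2 287.   15.2  41. ] [0.6055 0.0757] s 133.3
b tag [394.3 166.5  17.   47.9] [0.6148 0.172 ] s 230.1
b tag [398.2  97.   17.9  52.9] [0.6193 0.22  ] s 278.3
b tag [599.5 297.5  21.   79. ] [0.7774 0.0502] s 124.4
g front [317. 266.  50.  82.] [0.5537 0.1294] s 181.8
g tag [390.5 229.5  15.9  43.8] [0.6101 0.1239] s 181.8
world [553.7 129.1] [31.2 47.6] 84.66 px [317. 266.] [50. 82.]
```

View pics/w23.png

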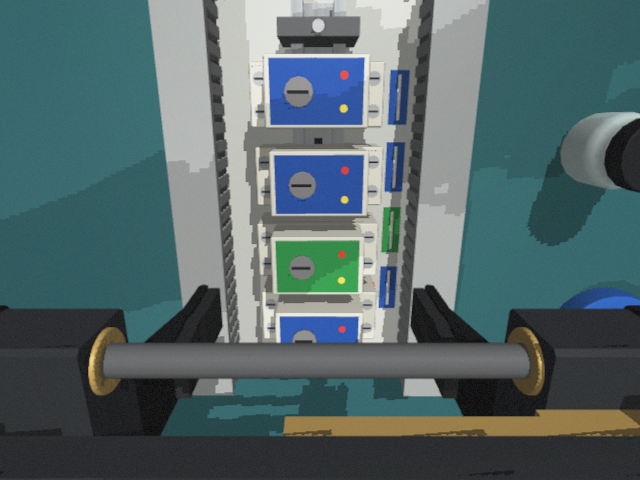

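View pics/s23c.png

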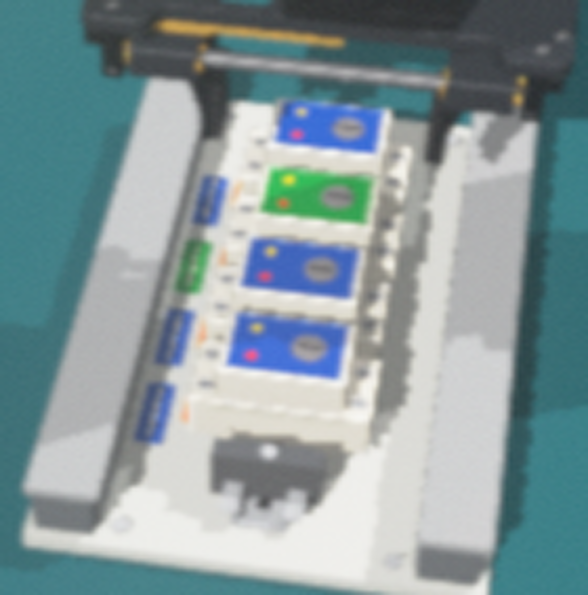

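```bash
python3 -m creep '[[38,-0.5,0,0,0,0,87],[38,0,0,0,0,0,87],[0,0,0,0,0,0,60],[0,0,0,0,0,0,45],[0,0,0,0,0,0,45]]' 30
python3 -m creep '[[0,0,0,0,0,0,45],[0,0,0,0,0,0,45],[0,0,0,0,0,0,45]]'
python3 - <<'E'
from h import *
hook()
E
```

```text
time: 28.95
position: [0.5544, 0.1302, 0.2499]
tool_rot: [1.277, 1.168, -1.284]
ft_force: [1.0, -0.1, -0.3]
grip_width: 0.814
time: 29.25
position: [0.5546, 0.1299, 0.2499]
tool_rot: [1.278, 1.166, -1.283]
ft_force: [0.7, -0.2, 3.6]
grip_width: 0.621
t 29.25 hook x -19.03 y 0.13 z 33.16 tilt -0.29 yaw -5.50 roll(z axis up) -0.01 F board 0.7 -0.1 3.6 T [ 0.03 -0.04 -0.02] grip 54.0
```

```bash
python3 -m creep '[[-1.5,0,0,0,0,0,45],[-1.5,0,0,0,0,0,45],[0,0,0,0,0,0,45]]' 30
python3 - <<'E'
from h import *
hook()
E
```

```text
time: 29.55
position: [0.5546, 0.1292, 0.2508]
tool_rot: [1.278, 1.167, -1.284]
ft_force: [4.9, 0.6, -8.8]
grip_width: 0.619
t 29.55 hook x -19.21 y -0.52 z 34.08 tilt -0.34 yaw -5.52 roll(z axis up) -0.03 F board 4.8 1.1 -8.8 T [ 0.1  -1.43 -0.  ] grip 53.9
```

```bash
python3 -m creep '[[1.5,0,0,0,0,0,45],[1.5,0,0,0,0,0,45],[0,0,0,0,0,0,45]]' 30
python3 -m creep '[[0,0,0,0,0,0,87],[0,0,0,0,0,0,87],[0,0,0,0,0,0,87],[0,0,0,0,0,0,87]]'
python3 -m creep '[[-40,0,0,0,0,0,87],[-40,0,0,0,0,0,87],[-10,0,0,0,0,0,87],[0,0,0,0,0,0,87],[0,0,0,0,0,0,87]]'
python3 - <<'E'
from h import *
d=meas("w24"); green(d,.091)
E
```

```text
time: 29.85
position: [0.5547, 0.1297, 0.2498]
tool_rot: [1.277, 1.166, -1.284]
ft_force: [1.5, -2.0, 4.2]
grip_width: 0.622
time: 30.25
position: [0.5538, 0.1298, 0.2483]
tool_rot: [1.276, 1.169, -1.285]
ft_force: [-0.4, 0.4, 0.0]
grip_width: 0.895
time: 30.75
position: [0.5544, 0.1294, 0.3375]
tool_rot: [1.275, 1.168, -1.286]
ft_force: [0.0, -0.3, -0.5]
grip_width: 0.995
yaw -5.502114713674938
b front [318.5  91.5  61.   89. ] [0.5622 0.2247] s 277.5
b front [320.5 180.   54.   83. ] [0.5589 0.177 ] s 229.6
b front [320.5 324.5  35.   73. ] [0.5502 0.0837] s 135.9
b tag [386.6 280.   14.7  38.9] [0.6055 0.0761] s 133.7
b tag [393.3 164.   16.2  46.8] [0.6147 0.1719] s 230.0
b tag [397.1  97.   17.   51. ] [0.6193 0.2201] s 278.3
b tag [594.  294.5  27.   90. ] [0.7795 0.0466] s 121.0
g front [318.5 259.   48.   77. ] [0.5532 0.1288] s 181.1
g tag [389.8 225.   15.3  42.8] [0.6101 0.1237] s 181.5
world [553.1 128.5] [31.4 47.5] 84.64 px [318.5 259. ] [48. 77.]
```

```bash
python3 -m creep '[[-10,0,40,0,0,0,87],[-20,0,20,0,0,0,87],[0,0,0,0,0,0,87],[0,0,0,0,0,0,87]]'
python3 - <<'E'
from h import *
d=meas("w25"); green(d,.091)
E
python3 -m creep '[[-20,-20,40,0,0,0,87],[-20,-20,40,0,0,0,87],[0,-20,40,0,0,0,87],[0,-20,40,0,0,0,87],[0,0,0,0,0,0,87]]'
python3 - <<'E'
from h import *
snap("side","s26"); snap("top","t26")
a=cv2.imread("pics/s26.png"); b=cv2.imread("pics/t26.png")
cv2.imwrite("pics/f.png",np.hstack([cv2.resize(a[250:425,250:400],(400,466)),cv2.resize(b[215:325,165:315],(400,293))[:293]] if 0 else [cv2.resize(a[250:425,250:400],(400,466)),cv2.copyMakeBorder(cv2.resize(b[215:325,165:315],(400,293)),0,173,0,0,cv2.BORDER_CONSTANT)]))
E
```

```text
time: 31.2
position: [0.549, 0.0697, 0.3675]
tool_rot: [1.277, 1.169, -1.286]
ft_force: [-0.2, 0.3, 0.0]
grip_width: 0.998
yaw -5.457399247813215
b tag [318.   7.  14.  82.] [0.5626 0.2314] s 284.2
b front [320. 227.  44.  70.] [0.5499 0.0814] s 133.6
b front [320.5  73.   56.   79. ] [0.5592 0.1774] s 230.1
b tag [384.4 202.5  14.1  39.6] [0.6056 0.0765] s 134.1
b tag [390.3  83.5  15.5  47.9] [0.6146 0.1722] s 230.2
b tag [393.5  20.5  16.2  41.7] [0.6189 0.2167] s 274.9
b front [587. 252.  92. 104.] [0.7308 0.0463] s 116.1
g front [318.  155.5  49.   74. ] [0.5531 0.1289] s 181.2
g tag [387.1 145.5  14.7  43.9] [0.6101 0.1244] s 182.2
world [553.1 128.6] [30.9 47.4] 84.52 px [318.  155.5] [49. 74.]
time: 31.75
position: [0.452, -0.0861, 0.4078]
tool_rot: [1.279, 1.164, -1.294]
ft_force: [0.3, -0.5, 1.0]
grip_width: 1.001
```

View pics/f.png

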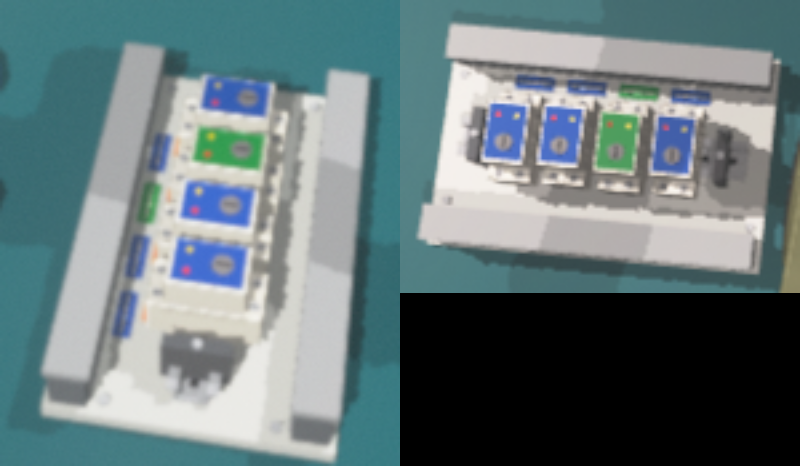

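View pics/t26.png

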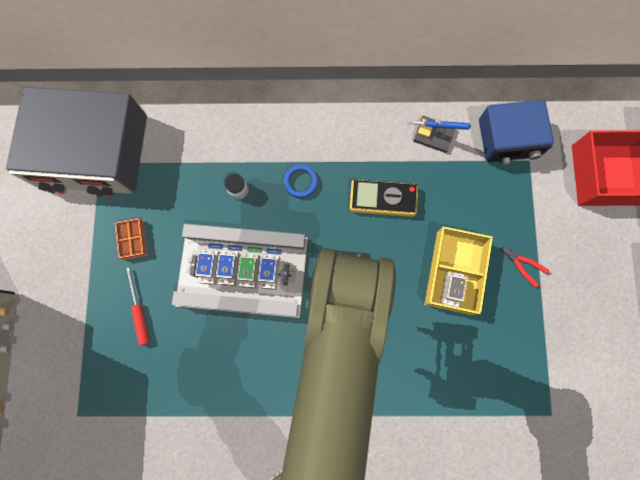

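```bash
python3 - <<'E'
from h import *
np.set_printoptions(suppress=True,precision=1)
def quad(d,lo,hi,amin):
    h=cv2.cvtColor(d["img"],cv2.COLOR_RGB2HSV); m=cv2.inRange(h,np.array(lo),np.array(hi)); m[300:]=0
    mc=cv2.morphologyEx(m,cv2.MORPH_CLOSE,np.ones((9,9),np.uint8))
    out=[]
    g=cv2.cvtColor(d["img"],cv2.COLOR_RGB2GRAY)
    for c in cv2.findContours(mc,cv2.RETR_EXTERNAL,cv2.CHAIN_APPROX_NONE)[0]:
        if cv2.contourArea(c)<amin: continue
        x,y,w,hh=cv2.boundingRect(c)
        if w>130 or w<hh: continue
        c=c[:,0,:].astype(float); L=[]
        # fit 4 side lines from contour points away from corners
        def line(sel,ax):
            p=c[sel]; 
            k=np.polyfit(p[:,1-ax],p[:,ax],1); return k
        l=line((abs(c[:,0]-c[:,0].min())<4)&(c[:,1]>y+6)&(c[:,1]<y+hh-7),0); r=line((abs(c[:,0]-c[:,0].max())<4)&(c[:,1]>y+6)&(c[:,1]<y+hh-7),0)
        t=line((abs(c[:,1]-c[:,1].min())<4)&(c[:,0]>x+6)&(c[:,0]<x+w-7),1); b=line((abs(c[:,1]-c[:,1].max())<4)&(c[:,0]>x+6)&(c[:,0]<x+w-7),1)
        def X(v,hz): # x=a y+b ; y=e x+f
            yy=(hz[0]*v[1]+hz[1])/(1-hz[0]*v[0]); return (v[0]*yy+v[1],yy)
        out.append([X(l,t),X(r,t),X(l,b),X(r,b)])
    return sorted(out,key=lambda q:q[0][1])
for lo,hi,n in [((105,120,60),(128,255,255),"blue"),((45,110,50),(80,255,255),"green")]:
    Q={k:quad(load(k),lo,hi,1500) for k in ["w23","w24","w25","w13","w10"]}
    for k in Q: print(n,k,[np.mean(q,0).round(1).tolist() for q in Q[k]])
    import itertools
    pairs=[("w23",0,"w25",None)]
    def pick(k,row): 
        return min(Q[k],key=lambda q:abs(np.mean(q,0)[1]-row))
    jobs={"green":[("w23",266,"w25",155),("w24",259,"w25",155)],"blue":[("w23",184,"w25",73),("w24",180,"w25",73)]}[n]
    for a,ra,b,rb in jobs:
        P=[tri([load(a),load(b)],[u,v])[0]*1e3 for u,v in zip(pick(a,ra),pick(b,rb))]; P=np.array(P)
        bx=P[:,:2]@EX-C0*1e3; by=P[:,:2]@EY-S0*1e3
        print(n,a,b,"corners LT RT LB RB: bx",bx,"by",by,"z",P[:,2],"tilt deg",np.degrees((P[1,2]+P[3,2]-P[0,2]-P[2,2])/2/47.))
E
```

```text
blue w23 [[316.0, 91.0], [318.5, 184.2]]
blue w24 [[318.6, 91.5], [320.9, 180.0]]
blue w25 [[320.4, 73.1], [320.4, 227.0], [587.4, 252.1]]
blue w13 [[314.0, 12.3], [316.5, 92.0], [595.4, 265.9], [316.2, 264.5]]
blue w10 [[317.4, 81.4], [596.0, 262.5], [316.4, 258.5]]
blue w23 w25 corners LT RT LB RB: bx [-23.5  23.2 -23.1  23.8] by [62.9 63.2 32.1 32.2] z [91.7 94.  93.6 90. ] tilt deg -0.7566199773749698
blue w24 w25 corners LT RT LB RB: bx [-23.4  23.2 -23.1  23.5] by [62.9 63.2 32.1 32.1] z [91.6 94.  93.  92.4] tilt deg 1.0848037066591487
green w23 [[317.1, 266.2]]
green w24 [[318.4, 259.0]]
green w25 [[318.1, 155.5]]
green w13 []
green w10 []
green w23 w25 corners LT RT LB RB: bx [-24.5  22.9 -24.5  22.5] by [ 14.3  14.2 -16.7 -16.7] z [91.1 87.2 89.9 89.6] tilt deg -2.5651241161549345
green w24 w25 corners LT RT LB RB: bx [-24.8  22.4 -24.4  21.9] by [ 14.3  14.3 -16.3 -16.4] z [90.7 90.1 92.5 91.9] tilt deg -0.6651985626133311
```

```bash
python3 - <<'E'
from h import *
hook()
a=pose(-17.8,120,0); b=pose(-17.8,33,0)
plan([a],87,46); 
E
```

```text
t 31.85 hook x -99.43 y -219.61 z 191.58 tilt -0.48 yaw -5.53 roll(z axis up) -0.04 F board 1.2 0.7 -0.2 T [-0.01 -0.14 -0.05] grip 86.6
1/6 [11.8, 13.4, -36.6, -0.0, -0.0, 0.001, 87]
2/6 [11.8, 13.3, -36.7, -0.0, -0.0, 0.002, 87]
3/6 [11.9, 13.4, -36.6, -0.0, -0.0, 0.001, 87]
4/6 [11.9, 13.3, -36.6, -0.001, -0.0, 0.002, 87]
5/6 [11.9, 13.3, -36.6, 0.0, -0.001, 0.001, 87]
6/6 [11.8, 13.4, -36.7, 0.0, 0.0, 0.001, 87]
```

```bash
python3 -m creep '[[11.8,13.4,-36.6,0,0,0.001,87],[11.8,13.4,-36.6,0,0,0.001,87],[11.8,13.4,-36.6,0,0,0.002,87],[11.8,13.4,-36.6,0,0,0.002,87],[11.8,13.4,-36.6,0,0,0.001,87]]' 15
python3 -m creep '[[11.8,13.4,-36.6,0,0,0.001,87],[0,0,0,0,0,0,87],[0,0,0,0,0,0,87],[0,0,0,0,0,0,87]]'
python3 - <<'E'
from h import *
hook(); plan([pose(-17.8,34,0)],87,46)
E
```

```text
time: 32.35
position: [0.5388, 0.0984, 0.349]
tool_rot: [1.278, 1.166, -1.276]
ft_force: [0.6, 0.7, 0.5]
grip_width: 0.997
time: 32.75
position: [0.5552, 0.1296, 0.3379]
tool_rot: [1.279, 1.163, -1.279]
ft_force: [0.1, -0.9, -1.4]
grip_width: 1.0
t 32.75 hook x -17.28 y -0.15 z 121.08 tilt 0.01 yaw -5.44 roll(z axis up) -0.00 F board 0.2 -0.8 -1.4 T [-0.06 -0.09 -0.01] grip 87.0
1/2 [43.5, -0.3, -0.1, 0.0, -0.0, -0.0, 87]
2/2 [43.6, -0.2, -0.0, 0.001, -0.0, -0.0, 87]
```

```bash
python3 -m creep '[[43,0,0,0,0,0,87],[43,0,0,0,0,0,87],[0,0,0,0,0,0,87],[0,0,0,0,0,0,87],[0,0,0,0,0,0,87]]' 15
python3 - <<'E'
from h import *
hook()
E
```

```text
time: 33.25
position: [0.5566, 0.1292, 0.2548]
tool_rot: [1.283, 1.158, -1.276]
ft_force: [-0.2, 0.5, -0.2]
grip_width: 1.0
t 33.25 hook x -14.89 y -0.24 z 37.92 tilt 0.29 yaw -5.55 roll(z axis up) -0.04 F board -0.2 0.4 -0.2 T [-0.03 -0.15 -0.01] grip 87.0
```

```bash
python3 -m creep '[[3,-1.4,-0.4,0,0,-0.005,87],[0,0,0,0,0,0,87],[0,0,0,0,0,0,87],[0,0,0,0,0,0,87]]' 15
python3 - <<'E'
from h import *
hook()
E
```

```text
time: 33.65
position: [0.5543, 0.1297, 0.2495]
tool_rot: [1.278, 1.165, -1.282]
ft_force: [0.3, -0.3, 0.2]
grip_width: 1.002
t 33.65 hook x -18.99 y -0.13 z 32.80 tilt -0.19 yaw -5.50 roll(z axis up) 0.00 F board 0.4 -0.3 0.2 T [-0.   -0.09  0.  ] grip 87.2
```

```bash
python3 -m creep '[[0,0.7,-0.2,0,0,0.003,87],[0,0,0,0,0,0,87],[0,0,0,0,0,0,87]]' 15
python3 - <<'E'
from h import *
hook()
E
```

```text
time: 33.95
position: [0.5549, 0.1298, 0.2491]
tool_rot: [1.279, 1.163, -1.28]
ft_force: [0.4, 0.8, 0.1]
grip_width: 1.004
t 33.95 hook x -17.96 y 0.02 z 32.28 tilt -0.07 yaw -5.50 roll(z axis up) 0.00 F board 0.3 0.8 0.1 T [-0.04 -0.14 -0.  ] grip 87.3
```

```bash
python3 -m creep '[[0,0,0,0,0,0,45],[0,0,0,0,0,0,45],[0,0,0,0,0,0,45],[0,0,0,0,0,0,45],[0,0,0,0,0,0,45]]' 15
python3 - <<'E'
from h import *
hook()
E
python3 -m creep '[[0,0,-0.8,0,0,0,45],[0,0,0,0,0,0,45],[0,0,0,0,0,0,45]]' 15
python3 - <<'E'
from h import *
hook()
E
```

```text
time: 34.45
position: [0.5549, 0.1298, 0.2491]
tool_rot: [1.279, 1.163, -1.28]
ft_force: [-1.4, 1.0, 0.5]
grip_width: 0.631
t 34.45 hook x -17.97 y 0.01 z 32.30 tilt -0.06 yaw -5.50 roll(z axis up) 0.01 F board -1.5 0.9 0.5 T [0.03 0.01 0.03] grip 54.9
time: 34.75
position: [0.5549, 0.1307, 0.2491]
tool_rot: [1.279, 1.163, -1.28]
ft_force: [0.4, -0.5, -0.5]
grip_width: 0.623
t 34.75 hook x -17.94 y 0.92 z 32.31 tilt -0.06 yaw -5.49 roll(z axis up) -0.00 F board 0.4 -0.5 -0.5 T [-0.01 -0.15 -0.06] grip 54.2
```

```bash
python3 -m creep '[[0,0,0,0,0,0,87],[0,0,0,0,0,0,87],[0,0,0,0,0,0,87],[0,0,0,0,0,0,87],[-20,0,0,0,0,0,87]]'
python3 -m creep '[[-40,0,0,0,0,0,87],[-40,0,20,0,0,0,87],[-15,0,40,0,0,0,87],[0,0,0,0,0,0,87],[0,0,0,0,0,0,87]]'
python3 - <<'E'
from h import *
d=meas("w27"); w,p=green(d,.091); print("green bx",np.array(w[0])@EX-C0*1e3)
E
```

```text
time: 35.25
position: [0.5539, 0.13, 0.267]
tool_rot: [1.276, 1.166, -1.284]
ft_force: [-0.2, -0.1, -0.5]
grip_width: 0.959
time: 35.75
position: [0.5495, 0.0696, 0.3645]
tool_rot: [1.281, 1.16, -1.282]
ft_force: [0.3, 0.6, -0.9]
grip_width: 0.998
yaw -5.538857261909181
b tag [312.5   6.   83.   12. ] [0.5622 0.231 ] s 283.7
b front [315.  72.  56.  80.] [0.5589 0.1774] s 230.1
b front [316.5 228.   44.   71. ] [0.5503 0.0812] s 133.5
b tag [380.7 203.   14.1  40.5] [0.6055 0.0761] s 133.7
b tag [386.2  82.5  15.7  47.8] [0.6146 0.1723] s 230.3
b tag [389.1  20.   16.2  40.8] [0.6188 0.216 ] s 274.2
b front [584.9 250.6  96.3 100.3] [0.731  0.0472] s 116.9
g front [314.5 154.   50.   75. ] [0.5539 0.1297] s 182.1
g tag [383.5 145.5  43.   15. ] [0.6102 0.1241] s 181.9
world [554.  129.4] [31.1 47.5] 84.33 px [314.5 154. ] [50. 75.]
green bx -0.46332947998052987
```

View pics/w27.png

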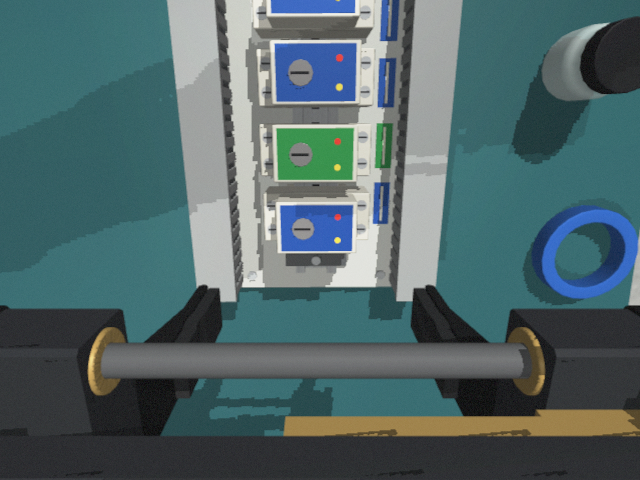

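```bash
python3 - <<'E'
from bench import ctrl
print(ctrl.close_job())
E
```

```text
the job is handed in; nothing more can be done
None
```

The green relay is clipped on the rail at the green tag and the three blue modules stand at the blue tags. I handed the job in at about 36 s of robot time.

**Blue modules:** I slid the blue at y = 24 to the 72 mm tag, then the one at y = -24 to the 24 mm tag. The one at y = -72 I nudged by about 1.4 mm to centre it.

**Green relay:** I lifted it from the bin, stood it on the bench and let go, then gripped it again by the nose. With the relay tilted 19.5° I hooked it under the rail edge, turned it down and pushed with 22 N.

**Last checks:**
- **Centring along the rail:** in the last wrist pictures the green was 0.2 mm off its tag. The blues were 0.2 mm off at 24 and -72, and about 0.8 mm short of the tag at 72. That last one was seen only in oblique views, and I left it.
- **Catch:** a pull test reached 9 N upwards and the relay rose only about 0.9 mm with no tilt, so the catch holds. I did not see the catch itself click in.
- **Position across the rail:** after the pull test the camera put the green about 1 mm towards -x of centre, at the edge of the 1 mm tolerance. I gripped it lightly and centred it; it then read about -0.5 mm.
- **Height:** two views gave the green's top at 87 to 92.5 mm, against the expected 91 mm. That is too coarse to show flatness by itself; flatness rests on the tool's tilt and height while pressing.
- **Other things:** the spare, the meter and the rest look untouched in the last top view, and the gripper was open and clear of everything.

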